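# Clear the jar and reset the spatula control unit

## Robot

A 6-joint arm with a two-finger parallel gripper is mounted at the origin on the work surface. World frame = base frame: x ahead of the robot, y to its left, z up, the work surface at z = 0. Lengths are in mm, angles in rad, forces in N, time in s.
With the tool pointing down it reaches from about 250 to 800 mm from the base axis. Payload 8.5 kg.
Tool frame: the origin (TCP) lies on the centre line of the jaws, within the pads' length; the fingertips stand 19 mm ahead of it and the grasp point (between the pads) is the TCP (tips_ahead is the distance from the TCP to the fingertips, in mm); z points along the fingers, x is the direction in which the jaws open and shut, and the axes are right-handed (so a half turn about z gives the same grasp; the last joint's range is limited). The gripper opens to 85 mm and grips with 20 to 120 N. Pads are 22 mm wide; open, the fingers measure 114 mm over their backs; the gripper's body (76 mm by 85 mm) begins 54 mm behind the grasp point. The pads swing forward as they close: fully open they stand 13 mm farther back than shut.
Start: joints at [-1.342, 0.238, -0.013, 1.319, 0, 1.571], TCP at [119.063, -511.278, 250.276] pointing down, gripper open.
Joint ranges: [-2.66, 2.66], [-1.03, 1.9], [-1.14, 1.46], [-1.82, 2.27], [-1.45, 1.34], [-3.14, 3.14]. Speed limits (rad/s): [2.22, 2.22, 2.79, 3.14, 3.14, 3.14].

## Interface

Orientations are given as [roll, pitch, yaw] about the fixed x, y, z axes, in that order (R = Rz(yaw) Ry(pitch) Rx(roll)).
In Python, from plant import * gives the robot as it stands.
- The arm moves only by the shell command python3 -m creep 'ROWS'. ROWS is JSON, one flat list of numbers, 5 for each row, row after row: the closure, from 0 (fully open) to 1 (shut), then the shift along the tool's x, y, z in m, then the turn about the tool's z in degrees. A call has 1 to 12 rows; each row shifts and turns the commanded pose from where the row before left it, along the tool's axes as they then stand; what a row does not reach is not made up. A row lasts 1/10 s, in which the tool goes at most 50 mm and 8.59 degrees, less where a joint would pass 70% of its speed; a pose out of reach is approached as far as the arm can. A call with a gripper value outside its range is refused whole. The fingers move at their own pace and stop on an object; the grip force is fixed at half the most. Time passes only in rows, so rows that do not move let the fingers close. It gives the time, the measured TCP pose, the force and the opening at its end, in the units of the state.
- observe(): the state, without advancing time (a new reading comes with each control period).
- grab_frame(name): name is "scene" or "top" or "wrist"; returns the picture (420x560x3 uint8, red, green, blue); there is no depth.
- calibration(name): a dict with "camera_matrix" (3x3 intrinsics, pixels), "xyz" and "orientation" of the camera in the world. Camera axes: x right, y down, z forward; pixel columns grow to the right and rows downward; lengths in mm; the calibration is good to about 2 mm. A picture is of the moment at which its call begins: read the wrist's pose just before it. calibration takes no time and is no camera call; for the wrist camera it gives the pose at the moment of the call.
- finish_job(): hands the job in, once; it reports no verdict.
The state is a dict: "time_s": time; "joints": joint angles; "joint_velocities": joint speeds; "joint_efforts": joint torques, N m; "eef_pos": TCP position; "orientation": TCP orientation; "contact_force": force on the tool from outside, world axes, zero at the start; "moment": the same for the moment, N m; "width": opening from 0.0 (shut) to 1.0 (fully open).
Only numpy, scipy, OpenCV 4.12 (cv2) and the standard library are available. Lean on these libraries where they do the work, as an engineer would, in place of code of your own. Each camera call takes 0.05 s, during which the arm holds its last target.

## Task

The grey control unit has tripped and must be reset, but an amber jar was left standing on the ledge in front of its sloping panel. Lift the jar away and stand it upright in the shallow steel tray without dropping or tipping it; then take the steel stylus from its wooden stand, push its tip into the recessed button on the sloping panel, straight into the hole, and keep the button fully down for about a second. Put the stylus back upright in its stand and leave everything else where it is.

Things in the scene. Friction and masses are not known exactly. Their poses are not given: they have to be found in the camera images.
- jar: Amber glass screw-lid jar with a white cap and paper label, 56 mm diameter, 98 mm tall, about 320 g. Origin: centre of its underside; z is up along the jar. At the start it stands on the unit's ledge, in the way of the button.
- tray: Shallow open steel tray, fixed, 130 mm (its x) by 180 mm (its y), 14 mm high, walls 4 mm, floor 4 to 5 mm thick. Origin: centre of its underside. The +y end is taken by the small bottle; the jar has room at the -y half.
- unit: Grey control unit, fixed, 200 (x) by 160 (y) mm, 77 mm high. Origin: centre of its underside; its front (-x) faces the robot's right. From the front: flat ledge 20 mm high (x -100 to -30 mm), then an aluminium panel rising at 35 degrees to the flat top (x 52 to 100 mm). High on the panel: dark display and two knobs (13 mm high, y +-58); below it, on the centre line, the round button hole.
- reset (a joint): Travel of the recessed reset button, m: 0 released, 0.004 fully down (counted as fully down from 0.0032). A spring of about 5 N at the bottom returns it.
- reset_face (a point): Centre of the black button's round face (13 mm diameter), moving with it. z points out of the hole, square to the panel (35 degrees from vertical, towards the unit's front); y is the unit's y. Released, the face lies 9 mm below the panel surface in a hole 15 mm in diameter with a 2 mm chamfer.
- stylus: Straight round steel stylus, 140 mm long, 60 g. Origin: centre of its flat tip; z runs from the tip to the other end. Tip 8 mm diameter for 30 mm, then a handle 12 mm in diameter from 36 to 140 mm, with a darker band at 85 to 115 mm. It starts tip down in the stand, 83 mm of it showing, and may lean a few degrees.
- stand: Wooden block, fixed, 64 x 64 mm, 65 mm high, with one upright hole at its centre, open at the top, 15 mm diameter (11 mm in its lowest 15 mm), floor 8 mm above the table. Origin: centre of its underside.
- bottle: Bystander: small clear bottle with a black cap, 38 mm diameter, 60 mm tall, standing in the +y end of the tray. Origin: centre of its underside.
- weight: Bystander: round dark steel paper weight, 60 mm diameter, 62 mm tall with a knob. Origin: centre of its underside.
- loupe: Bystander: black loupe, 42 mm diameter, 38 mm tall. Origin: centre of its underside.
- brush: Bystander: brush lying flat between the robot and the unit. Origin near its middle, x along it.
- eraser: Bystander: white eraser block 45 x 24 x 14 mm lying beyond the stand. Origin: centre of its underside.
- spatula: Bystander: spatula lying at the robot's right. Origin near its middle, x along it.
Not all that is in view belongs to the job. What is shaped like the tray but yellow is not meant.

How it is judged (in metres and radians):
On the way, in this order (a step that is already met when the one before it is completed fails the run):
1. the jar stands upright in the tray, let go and at rest (x of jar in the frame of tray between -0.062 and 0.062 m and y of jar in the frame of tray between -0.087 and 0.087 m and z of jar in the frame of tray below 0.01 m and angle between jar's own z axis and vertical below 0.12 rad and contact force between jar and the fingers below 0.1 N and linear speed of jar below 0.03 m/s), for 0.2 s.
2. the reset button is held fully down by the stylus tip for 0.5 s (value of joint reset above 0.0032 m and distance between stylus and reset_face below 0.007 m), for 0.5 s.
At the end, for the whole second after the job is handed in: Jar upright (within 7 deg) on the tray floor, inside the tray; button sprung back (under 1 mm); stylus tip down in the stand's hole, within 10 mm of its floor and 11 deg of upright; jar and stylus at rest and let go; no bystander moved over 30 mm (all of step 1 and horizontal distance between stylus and stand below 0.012 m and z of stylus in the frame of stand below 0.018 m and angle between stylus's own z axis and vertical below 0.2 rad and linear speed of stylus below 0.03 m/s and contact force between stylus and the fingers below 0.1 N and value of joint reset below 0.001 m); the robot touches nothing.
It fails at once if the jar is tipped over by more than 34 degrees (angle between jar's own z axis and vertical above 0.6 rad).
It fails at once if the jar is dropped (moving faster than 0.6 m/s while no finger holds it) (linear speed of jar above 0.6 m/s and contact force between jar and the fingers below 0.05 N).
It fails at once if a bystander is moved by more than 30 mm (distance of any of bottle, weight, loupe, brush, eraser, spatula from where it was at the start of the episode above 0.03 m).
It also fails if it takes over 67 s, if anything falls off the work surface, if the arm or the gripper's body presses on something with over 40 N, if the wrist force passes 120 N, or if a joint passes its speed limit or range.

## Working session

There is one attempt and no reset: what is moved stays moved. The work goes in short steps, Python scripts to look and compute and a shell command to move; the robot and the scene stay as the last step left them, time stands still between calls to the robot, and variables do not carry over. Pictures are saved under pics/ and viewed, and the job is handed in when it is done.

I'll start by looking at the state and the three camera views.

```bash
mkdir -p pics; ls
python3 - <<'E'
from plant import *
import cv2
print(observe())
for n in ["scene","top","wrist"]:
    c=calibration(n); print(n,c)
    im=grab_frame(n); cv2.imwrite(f"pics/{n}0.png",im[:,:,::-1])
print(observe()['time_s'])
E
```

```text
pics
{'time_s': 0.0, 'joints': array([-1.34199403e+00,  2.38756083e-01, -1.42552455e-02,  1.31916589e+00,
        6.42162350e-06,  1.57079983e+00]), 'joint_velocities': array([-0.00085678, -0.00149268,  0.00193286,  0.00010963,  0.00016733,
        0.00022486]), 'joint_efforts': array([ 2.01223486e-05, -5.38779151e+01,  3.46432972e+01,  1.87301851e-02,
        8.92392421e-06, -6.27469149e-06]), 'eef_pos': array([ 118.99242215, -510.95132085,  249.69015711]), 'orientation': array([-3.14158624e+00,  1.38089492e-03, -1.34199753e+00]), 'contact_force': array([-0.28292451, -0.21070835,  0.14611506]), 'moment': array([0.01648803, 0.06369452, 0.00188972]), 'width': 0.9986926621196593}
scene {'camera_matrix': array([[441.33138594,   0.        , 278.52847587],
       [  0.        , 441.33138594, 213.06019495],
       [  0.        ,   0.        ,   1.        ]]), 'xyz': array([1167.37987382, -314.76712058,  886.63055995]), 'orientation': array([-2.43527095e+00,  2.06558969e-03,  1.20109125e+00])}
top {'camera_matrix': array([[398.81274367,   0.        , 274.29012078],
       [  0.        , 398.81274367, 212.94895216],
       [  0.        ,   0.        ,   1.        ]]), 'xyz': array([ 306.33897708,  -78.20898998, 1223.85046903]), 'orientation': array([-2.98063991, -0.0034795 , -1.56339919])}
wrist {'camera_matrix': array([[350.05645596,   0.        , 278.23118718],
       [  0.        , 350.05645596, 205.9737555 ],
       [  0.        ,   0.        ,   1.        ]]), 'xyz': array([ 186.39415892, -496.97967772,  374.39141705]), 'orientation': array([ 2.86808620e+00,  6.01502258e-04, -1.34168034e+00])}
0.15
```

View pics/scene0.png

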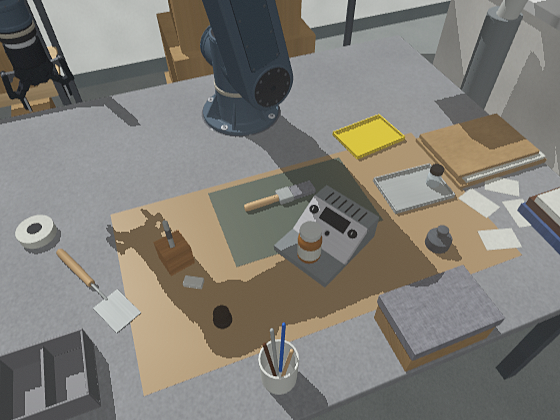

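View pics/top0.png

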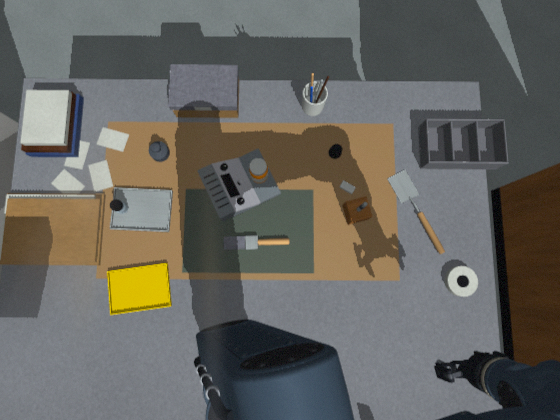

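View pics/wrist0.png

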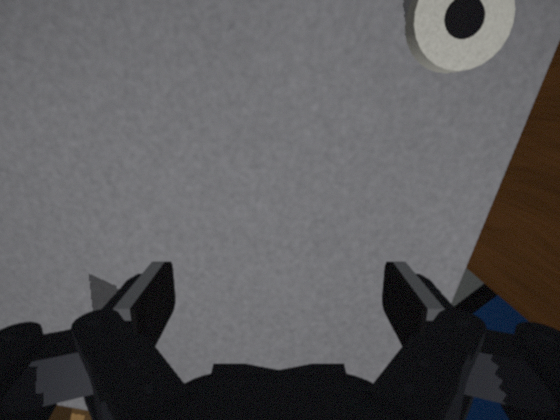

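The scene view shows the jar on the unit at about (311,240), the button hole right of it, the wooden stand at (174,252), the steel tray at (413,188) with the bottle at (437,171), and the yellow decoy tray at (370,136). The top view shows the same things: jar (258,168), unit (238,183), stand (358,210), steel tray (141,208), yellow tray (139,288). Next I'll enlarge the crops and write helpers.

```bash
cat > h.py <<'E'
import numpy as np, cv2
from scipy.spatial.transform import Rotation as R
def cam(c):
    return np.array(c['camera_matrix']),R.from_euler('xyz',c['orientation']).as_matrix(),np.array(c['xyz'])
def ray(c,u,v):
    K,Rm,t=cam(c); d=Rm@np.linalg.solve(K,[u,v,1.]); return t,d/np.linalg.norm(d)
def onz(c,u,v,z):
    t,d=ray(c,u,v); return t+d*(z-t[2])/d[2]
def tri(obs):
    A=np.zeros((3,3));b=np.zeros(3);L=[]
    for c,u,v in obs:
        t,d=ray(c,u,v);P=np.eye(3)-np.outer(d,d);A+=P;b+=P@t;L.append((P,t))
    x=np.linalg.solve(A,b); return x,[float(np.linalg.norm(P@(x-t))) for P,t in L]
def proj(c,p):
    K,Rm,t=cam(c); q=K@(Rm.T@(np.array(p)-t)); return q[:2]/q[2]
E
python3 - <<'E'
import cv2
t=cv2.imread('pics/top0.png'); s=cv2.imread('pics/scene0.png')
cv2.imwrite('pics/top_unit.png',cv2.resize(t[140:225,190:300],None,fx=7,fy=7,interpolation=cv2.INTER_CUBIC))
cv2.imwrite('pics/scene_unit.png',cv2.resize(s[170:295,265:390],None,fx=4.6,fy=4.6,interpolation=cv2.INTER_CUBIC))
cv2.imwrite('pics/top_r.png',cv2.resize(t[140:240,320:420],None,fx=5.8,fy=5.8,interpolation=cv2.INTER_CUBIC))
cv2.imwrite('pics/top_tray.png',cv2.resize(t[175:245,95:185],None,fx=8,fy=8,interpolation=cv2.INTER_CUBIC))
E
```

```text
(no output)
```

View pics/top_unit.png

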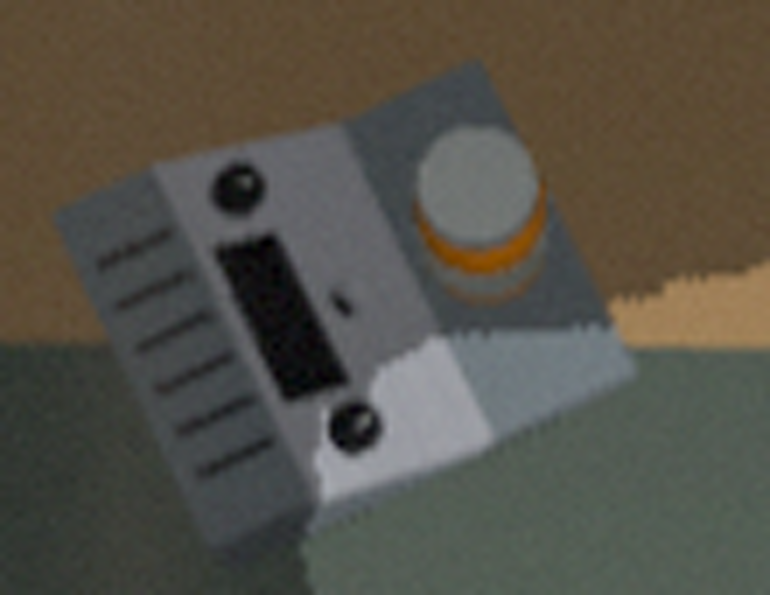

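View pics/scene_unit.png

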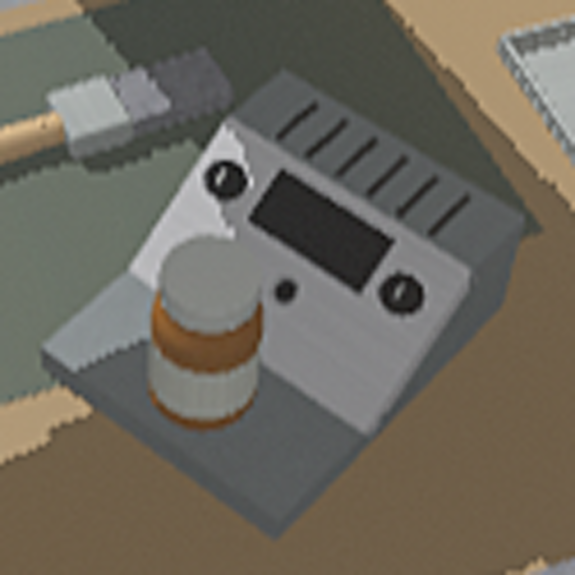

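View pics/top_tray.png

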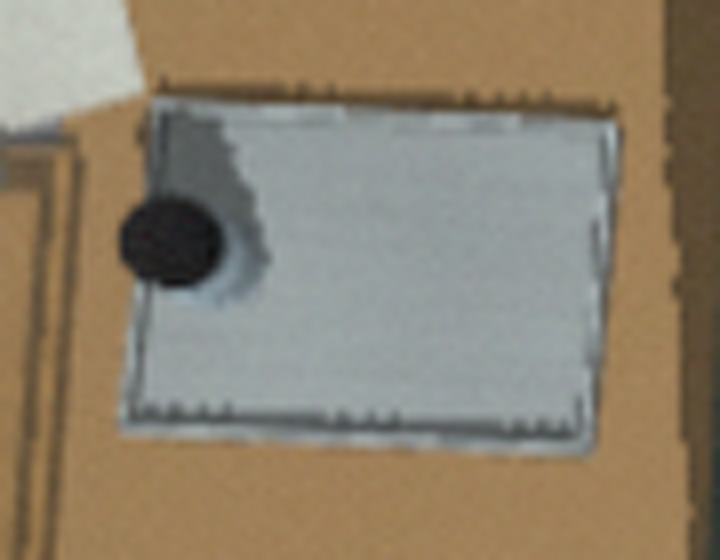

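The enlarged crops show the jar cap (top view 258.1,166.4; scene view 311,228), the black button hole (top 239,183; scene 327,233), the ledge corners and the rim of the steel tray. Two trays are in view. The steel one at top-view (141,208) holds the black-capped bottle, so it is the one meant; the yellow one at (139,288) is the decoy. Now the triangulation.

Run:
```python
from plant import *
from h import *
T=calibration('top');S=calibration('scene')
def tp(x,y): return (190+x/7-.5+.07,140+y/7-.5+.07)
def sc(x,y): return (265+x/4.6-.4,170+y/4.6-.4)
pts={'cap':(tp(477,185),sc(212,268)),'hole':(tp(343,304),sc(286,291)),
'ledgeA':(tp(477,60),sc(275,537)),'ledgeB':(tp(635,370),sc(43,355)),
'p_low_A':(tp(342,124),sc(368,433)),'p_low_B':(tp(492,440),sc(130,272)),
'knob1':(tp(238,188),sc(403,294)),'knob2':(tp(355,427),sc(227,180)),
'topA':(tp(155,165),sc(470,272)),'topB':(tp(315,500),sc(228,120)),'backA':(tp(55,215),sc(528,215)),}
for k,(a,b) in pts.items():
    x,e=tri([(T,*a),(S,*b)]); print(k,x.round(1),np.round(e,1), 'z20',onz(T,*a,20).round(1))
def tt(x,y): return (95+x/8-.45,175+y/8-.45)
for p in [(155,100),(618,118),(592,455),(122,432)]: print('tray',onz(T,*tt(*p),14).round(1))
print('botcap',onz(T,*tt(170,242),60).round(1))
print('yaw cam wrist', onz(T,258,166.4,118))
```

```text
cap [622.1 -30.5 119.1] [1.9 1.9] z20 [649.7 -28.2  20. ]
hole [591.7  30.6  36.1] [1.9 1.9] z20 [594.8  30.3  20. ]
ledgeA [711.6 -27.1   7.7] [0.3 0.3] z20 [707.6 -27.4  20. ]
ledgeB [568.1 -97.8  12.6] [1.3 1.3] z20 [566.1 -99.   20. ]
p_low_A [678.7  35.7  19.7] [3.3 3.3] z20 [677.3  32.5  20. ]
p_low_B [535.4 -34.8  16.3] [1.6 1.6] z20 [534.2 -36.4  20. ]
knob1 [635.1  73.7  65.6] [1.6 1.6] z20 [647.4  78.2  20. ]
knob2 [531.4  21.7  65. ] [1.8 1.8] z20 [539.5  23.8  20. ]
topA [641.8 107.5  76.1] [1.1 1.1] z20 [657.7 115.4  20. ]
topB [498.5  36.8  73.3] [1.5 1.5] z20 [506.9  40.6  20. ]
backA [620.  150.7  77.8] [3.2 3.2] z20 [634.3 159.1  20. ]
tray [580.2 417.   14. ]
tray [574.5 237.3  14. ]
tray [443.2 240.9  14. ]
tray [450.6 420.3  14. ]
botcap [516.  388.8  60. ]
yaw cam wrist [620.54717603 -33.0920655  118.        ]
```

View pics/top_r.png

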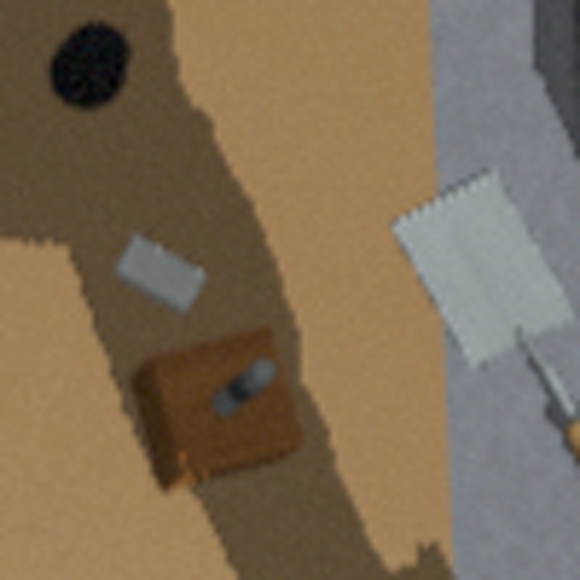

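Coarse results: jar cap centre about (621,-32,118), unit yaw about 117 deg, tray centre about (512,329) with yaw about -2 deg, bottle at (516,389). The jar grasp wants the jaws along the unit's y, so tool yaw about +27 deg. I'll move above the jar by translating first and then turning.

```bash
python3 -m creep '[0,-0.01,-0.017,0,0, 0,-0.018,-0.030,0,0, 0,-0.024,-0.041,0,0, 0,-0.024,-0.041,0,0, 0,-0.024,-0.041,0,0, 0,-0.024,-0.041,0,0, 0,-0.024,-0.041,0,0, 0,-0.024,-0.041,0,0, 0,-0.024,-0.041,0,0, 0,-0.024,-0.041,0,0, 0,-0.024,-0.041,0,0, 0,-0.024,-0.041,0,0]'
python3 -m creep '[0,-0.024,-0.041,0,0, 0,-0.024,-0.041,0,0, 0,-0.02,-0.035,0,-4, 0,0,0,0,-8, 0,0,0,0,-8.5, 0,0,0,0,-8.5, 0,0,0,0,-8.5, 0,0,0,0,-8.5, 0,0,0,0,-8.5, 0,0,0,0,-8.5, 0,0,0,0,-8.5, 0,0,0,0,-8.5]'
```

```text
time_s: 1.35
eef_pos: [504.5, -144.9, 250.2]
orientation: [3.141, 0.0, -1.342]
contact_force: [0.1, -1.1, 0.9]
width: 0.997
time_s: 2.55
eef_pos: [601.8, -53.8, 250.0]
orientation: [-3.141, 0.001, 0.06]
contact_force: [-0.5, 0.6, -0.4]
width: 1.0
```

```bash
python3 -m creep '[0,0,0,0,-8, 0,0,0,0,-8, 0,0,0,0,-7.4, 0,0.027,-0.011,0,0, 0,0,0,0,0, 0,0,0,0,0]'
python3 - <<'E'
from plant import *
import cv2,pickle
c=calibration('wrist'); o=observe(); im=grab_frame('wrist')
pickle.dump((c,o),open('w1.pkl','wb')); cv2.imwrite('pics/w1.png',im[:,:,::-1]); print(o['eef_pos'],o['orientation'],c['xyz'])
E
```

```text
time_s: 3.15
eef_pos: [621.1, -31.7, 249.8]
orientation: [-3.141, 0.001, 0.463]
contact_force: [-0.6, 1.0, 0.1]
width: 0.996
[621.07135115 -31.6939772  249.75074594] [-3.14113863e+00  9.46892569e-04  4.63278959e-01] [591.36511513  28.15597445 374.40630303]
```

View pics/w1.png

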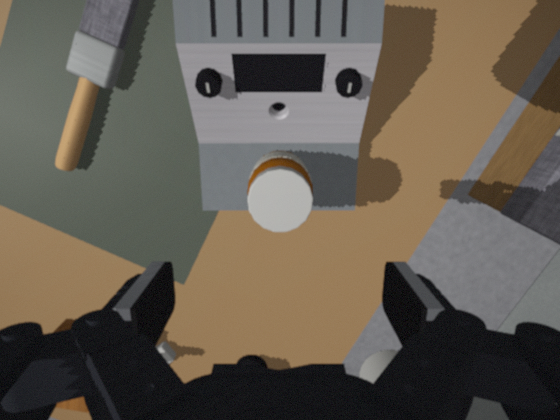

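The wrist view shows the cap at about (280,199), the unit's edges level in the picture (so the yaw is right), and the button hole at (279,111). I'll fit the cap and get its height from this view together with the top and scene views.

Run:
```python
import pickle
from plant import *
from h import *
c,o=pickle.load(open('w1.pkl','rb'))
im=cv2.imread('pics/w1.png'); roi=im[140:250,230:330].astype(int)
m=((roi.min(2)>165)&(roi.max(2)-roi.min(2)<25)).astype(np.uint8)*255
n,l,s,ce=cv2.connectedComponentsWithStats(m); i=1+np.argmax(s[1:,4]); cnt=max(cv2.findContours((l==i).astype(np.uint8),0,1)[0],key=cv2.contourArea)
hull=cv2.convexHull(cnt); e=cv2.fitEllipse(hull); print(e,s[i])
u,v=e[0][0]+230,e[0][1]+140
T=calibration('top');S=calibration('scene')
for z in (110,118): print(z,onz(c,u,v,z).round(1))
print(tri([(c,u,v),(T,257.7,166.)]),tri([(c,u,v),(T,257.7,166.),(S,310.7,227.9)]))
# ledge edges on z=20
for p in [(203,210),(357,210),(199,143),(360,143)]: print(onz(c,*p,20).round(1))
print('hole',tri([(c,279,111),(T,238.6,183),(S,326.8,232.9)]))
```

```text
((49.08399963378906, 60.18553924560547), (60.75895309448242, 63.214969635009766), 95.78507232666016) [  18   30   63   61 3026]
110 [622.7 -33.9 110. ]
118 [621.8 -32.  118. ]
(array([621.90748682, -32.17241776, 117.26494473]), [0.027656077649230927, 0.02765607764918443]) (array([621.96282697, -30.91215142, 119.44338921]), [0.7977668613863272, 1.4941516053549297, 2.2668783697335995])
[ 566.4 -100.5   20. ]
[711.7 -27.8  20. ]
[535.2 -37.9  20. ]
[679.4  34.2  20. ]
hole (array([592.40780792,  28.65127435,  37.84194964]), [3.0148627486257076, 1.7931477068361192, 3.2566515808968384])
```

Cap centre (621.9,-32.0) at about 118 mm, which agrees with the text. The TCP is within 1 mm, so I'll descend to z≈77.

```bash
python3 -m creep '[0,0.0006,0.0006,0.02,0, 0,0,0,0.035,0, 0,0,0,0.035,0, 0,0,0,0.03,0, 0,0,0,0.025,0, 0,0,0,0.018,0, 0,0,0,0.01,0, 0,0,0,0,0]'
python3 -m creep '[0.15,0,0,0,0, 0.3,0,0,0,0, 0.5,0,0,0,0, 0.6,0,0,0,0, 0.6,0,0,0,0, 0.6,0,0,0,0]'
```

```text
time_s: 4.0
eef_pos: [620.9, -32.6, 76.2]
orientation: [-3.14, 0.002, 0.462]
contact_force: [-0.6, 0.1, 1.4]
width: 0.997
time_s: 4.6
eef_pos: [622.7, -32.4, 79.0]
orientation: [3.14, -0.002, 0.463]
contact_force: [-1.4, -0.5, 5.8]
width: 0.633
```

```bash
python3 -m creep '[0.8,0,0,0,0, 1,0,0,0,0, 1,0,0,0,0, 1,0,0,0,0]'
python3 - <<'E'
from plant import *
import cv2
im=grab_frame('scene'); cv2.imwrite('pics/s1.png',cv2.resize(im[150:320,220:420,::-1],None,fx=3.5,fy=3.5)); print(observe())
E
```

```text
time_s: 5.0
eef_pos: [622.7, -32.4, 79.0]
orientation: [3.14, -0.002, 0.463]
contact_force: [-1.1, -0.4, 6.5]
width: 0.636
{'time_s': 5.05, 'joints': array([-5.19166533e-02,  5.00778856e-01, -6.59300707e-02,  1.00172662e+00,
       -3.06967399e-04,  1.05634768e+00]), 'joint_velocities': array([-0.00074441,  0.00104743, -0.00032021, -0.00122448,  0.00133473,
       -0.00175652]), 'joint_efforts': array([ 5.69620337e-01, -6.65296698e+01,  2.98179102e+01, -6.48287460e-01,
        2.59520765e-01,  5.31358484e-03]), 'eef_pos': array([622.66169764, -32.44405087,  79.00409458]), 'orientation': array([ 3.14016378e+00, -1.90416676e-03,  4.62532995e-01]), 'contact_force': array([-1.51300113, -1.20569427,  5.13355936]), 'moment': array([-0.16611254,  0.28876209, -0.00425076]), 'width': 0.6366145681977734}
```

View pics/s1.png

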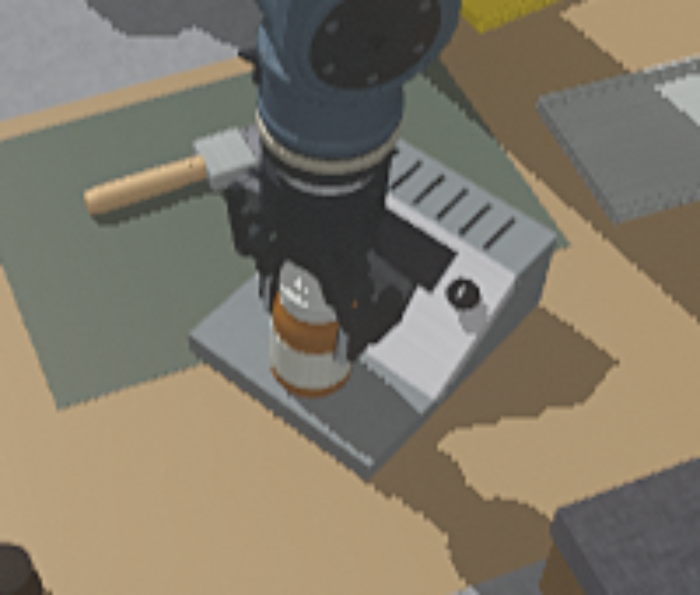

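The jar is held at mid-height with width 0.636 (54 mm), which fits. I'll lift it straight up and check it is held.

```bash
python3 -m creep '[1,0,0,-0.005,0, 1,0,0,-0.012,0, 1,0,0,-0.02,0, 1,0,0,-0.025,0, 1,0,0,-0.02,0, 1,0,0,-0.012,0, 1,0,0,-0.006,0, 1,0,0,0,0]'
python3 - <<'E'
from plant import *
import cv2
im=grab_frame('scene'); cv2.imwrite('pics/s2.png',cv2.resize(im[130:320,220:420,::-1],None,fx=3,fy=3)); print(observe()['contact_force'])
E
```

```text
time_s: 5.85
eef_pos: [622.2, -32.2, 177.9]
orientation: [3.141, -0.001, 0.463]
contact_force: [-0.1, -0.0, -3.8]
width: 0.633
[ 0.44821081 -0.2972708  -2.21684283]
```

View pics/s2.png

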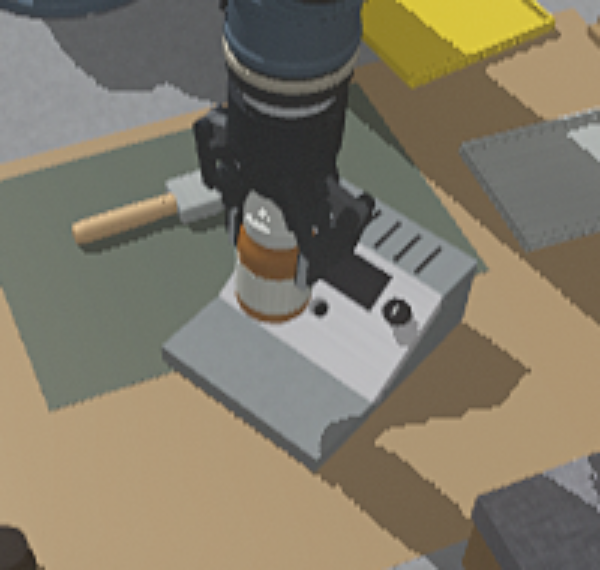

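The jar is held upright and clear of the ledge, and the force reads about -3 N as its weight should. Carrying it to above the tray.

```bash
python3 -m creep '[1,0.001,-0.008,0,0, 1,0.003,-0.019,0,0, 1,0.004,-0.03,0,0, 1,0.004,-0.034,0,0, 1,0.005,-0.04,0,0, 1,0.005,-0.04,0,0, 1,0.005,-0.04,0,0, 1,0.005,-0.04,0,0, 1,0.004,-0.034,0,0, 1,0.004,-0.027,0,0, 1,0.003,-0.018,0,0, 1,0.001,-0.007,0,0]'
python3 -m creep '[1,0,0,0,4, 1,0,0,0,8, 1,0,0,0,8, 1,0,0,0,6.6, 1,0,0,0,2, 1,0,0,0,0]'
python3 - <<'E'
from plant import *
import cv2,pickle
c=calibration('wrist'); o=observe(); im=grab_frame('wrist')
pickle.dump((c,o),open('w2.pkl','wb')); cv2.imwrite('pics/w2.png',im[:,:,::-1])
im=grab_frame('top'); cv2.imwrite('pics/t2.png',cv2.resize(im[140:300,60:260,::-1],None,fx=3.5,fy=3.5))
E
```

```text
time_s: 7.1
eef_pos: [508.9, 291.5, 176.8]
orientation: [-3.141, 0.001, 0.466]
contact_force: [-0.2, -0.1, -2.2]
width: 0.635
time_s: 7.7
eef_pos: [510.4, 288.8, 177.0]
orientation: [3.141, 0.001, -0.037]
contact_force: [0.1, -0.6, -2.9]
width: 0.634
```

View pics/w2.png

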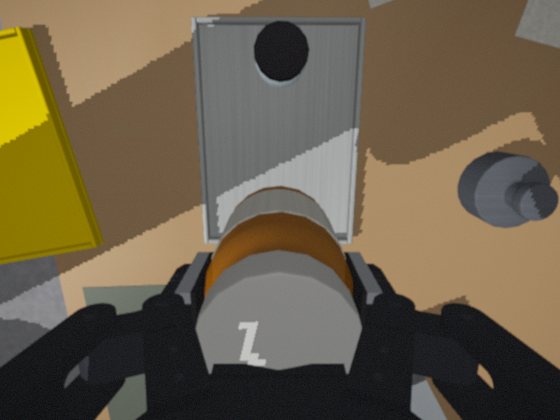

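View pics/t2.png

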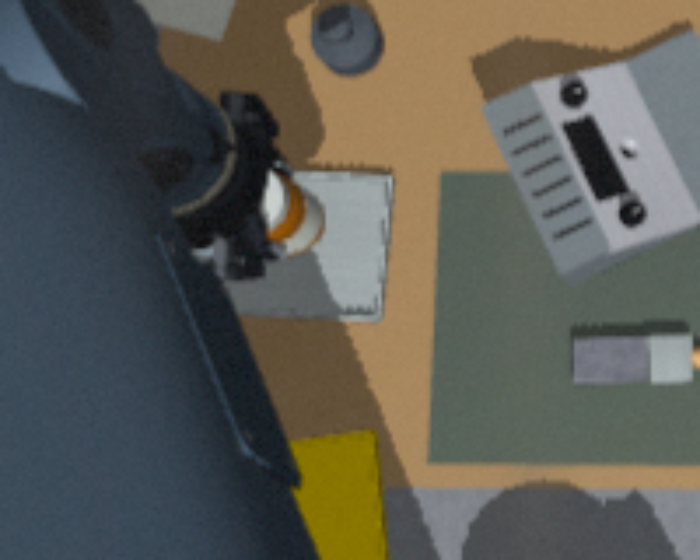

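The wrist view shows the tray's corners at (194,19), (363,18), (351,241), (205,242), the bottle cap at (281,51), and the jar over the near half. I'll check the tray centre from this view.

Run:
```python
import pickle
from h import *
c,o=pickle.load(open('w2.pkl','rb'))
P=[onz(c,*p,14) for p in [(194,19),(363,18),(351,241),(205,242)]]
print(np.round(P,1),np.mean(P,0)); print('bottle',onz(c,281,51,60))
```

```text
[[453.4 421.2  14. ]
 [578.7 417.3  14. ]
 [573.3 240.6  14. ]
 [445.  244.3  14. ]] [512.60011124 330.86090563  14.        ]
bottle [516.61753513 390.34528566  60.        ]
```

Tray centre is (512.5,330), so the jar at (510.4,288.8) is at tray y≈-41, which is good. Lowering it.

```bash
python3 -m creep '[1,0,0,0.008,0, 1,0,0,0.016,0, 1,0,0,0.02,0, 1,0,0,0.02,0, 1,0,0,0.018,0, 1,0,0,0.012,0, 1,0,0,0.007,0, 1,0,0,0.004,0, 1,0,0,0.002,0, 1,0,0,0,0]'
python3 -m creep '[1,0,0,0.002,0, 1,0,0,0.002,0, 1,0,0,0.0,0]'
```

```text
time_s: 8.8
eef_pos: [511.2, 289.2, 70.7]
orientation: [-3.141, -0.001, -0.036]
contact_force: [-0.3, 0.6, -3.6]
width: 0.63
time_s: 9.1
eef_pos: [510.9, 289.0, 66.3]
orientation: [-3.142, 0.0, -0.036]
contact_force: [0.6, 0.3, -3.2]
width: 0.636
```

```bash
python3 -m creep '[1,0,0,0.001,0, 1,0,0,0.001,0, 1,0,0,0.0,0]'
python3 -m creep '[1,0,0,0.001,0,  1,0,0,0.0,0]'
```

```text
time_s: 9.4
eef_pos: [510.8, 289.0, 64.2]
orientation: [3.142, 0.0, -0.036]
contact_force: [0.7, -0.7, -3.8]
width: 0.634
time_s: 9.6
eef_pos: [510.9, 289.0, 63.2]
orientation: [-3.142, 0.0, -0.037]
contact_force: [0.6, 0.2, -3.3]
width: 0.633
```

```bash
python3 -m creep '[1,0,0,0.001,0,  1,0,0,0.0,0]'
python3 -m creep '[1,0,0,0.001,0,  1,0,0,0.0,0]'
```

```text
time_s: 9.8
eef_pos: [510.9, 289.1, 63.0]
orientation: [-3.141, -0.0, -0.036]
contact_force: [-2.3, -1.3, 4.8]
width: 0.632
time_s: 10.0
eef_pos: [510.9, 289.1, 62.9]
orientation: [-3.141, -0.001, -0.036]
contact_force: [-5.5, -2.2, 14.5]
width: 0.632
```

Contact is at z≈63 and the jar is standing. I'll open gradually, then back off straight up.

```bash
python3 -m creep '[1,0,0,-0.001,0, 0.35,0,0,0,0, 0.3,0,0,0,0, 0.2,0,0,0,0, 0,0,0,0,0, 0,0,0,0,0, 0,0,0,0,0]'
python3 -m creep '[0,0,0,-0.008,0, 0,0,0,-0.015,0, 0,0,0,-0.025,0, 0,0,0,-0.03,0, 0,0,0,-0.04,0, 0,0,0,-0.04,0, 0,0,0,-0.03,0, 0,0,0,-0.01,0, 0,0,0,0,0]'
python3 - <<'E'
from plant import *
import cv2
im=grab_frame('scene'); cv2.imwrite('pics/s3.png',cv2.resize(im[120:260,340:500,::-1],None,fx=4,fy=4))
c=calibration('wrist');im=grab_frame('wrist'); cv2.imwrite('pics/w3.png',im[:,:,::-1])
import pickle; pickle.dump(c,open('w3.pkl','wb'))
E
```

```text
time_s: 10.7
eef_pos: [510.9, 289.0, 62.3]
orientation: [-3.142, 0.0, -0.037]
contact_force: [0.1, 0.1, -0.3]
width: 0.997
time_s: 11.6
eef_pos: [511.5, 289.3, 262.1]
orientation: [-3.14, -0.003, -0.037]
contact_force: [-0.9, 1.1, -1.0]
width: 0.999
```

View pics/s3.png

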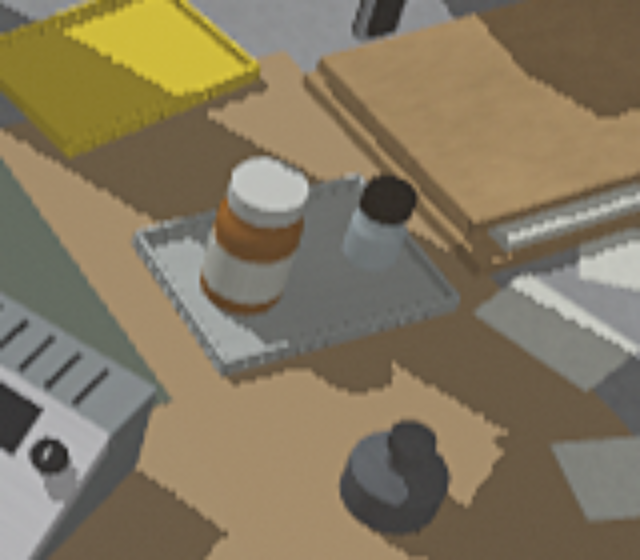

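View pics/w3.png

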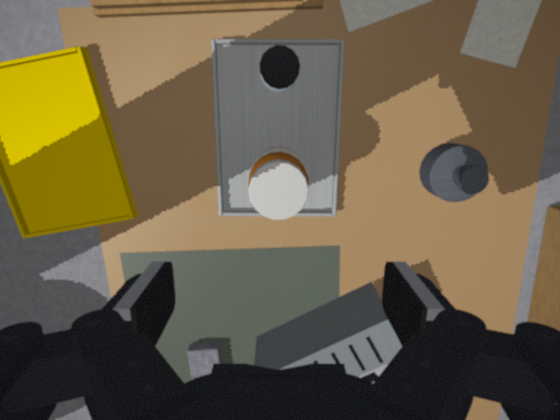

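Jar upright in the steel tray, released at time 11.7 s, with the bottle untouched. Next is the stylus, measured from the initial top and scene pictures.

Run:
```python
import cv2
t=cv2.imread('pics/top0.png'); s=cv2.imread('pics/scene0.png')
cv2.imwrite('pics/c1.png',cv2.resize(t[185:235,335:385],None,fx=12,fy=12,interpolation=cv2.INTER_CUBIC))
cv2.imwrite('pics/c2.png',cv2.resize(s[210:280,145:205],None,fx=8.5,fy=8.5,interpolation=cv2.INTER_CUBIC))
```

```text
(no output)
```

View pics/c1.png

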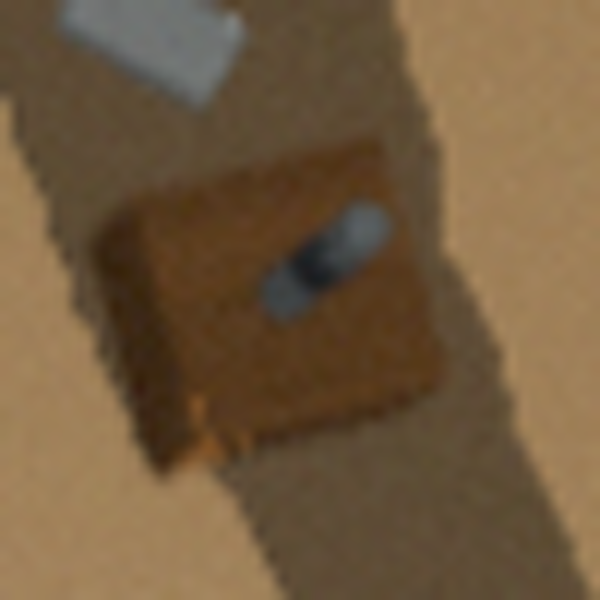

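View pics/c2.png

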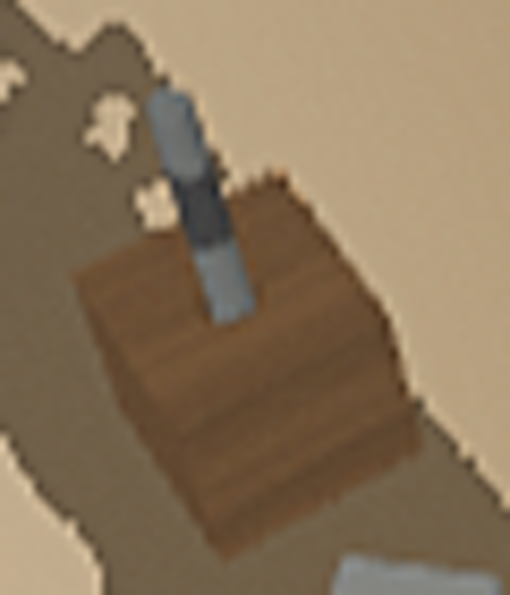

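Run:
```python
from plant import *
from h import *
T=calibration('top');S=calibration('scene')
tp=lambda x,y:(335+x/12-.46,185+y/12-.46)
sc=lambda x,y:(145+x/8.5-.44,210+y/8.5-.44)
for k,a,b in [('top end',(368,226),(170,98)),('band hi',(338,246),(193,178)),('band lo',(305,274),(211,247)),('base',(284,300),(235,312))]:
    x,e=tri([(T,*tp(*a)),(S,*sc(*b))]); print(k,x.round(1),np.round(e,1))
# stand top corners (top view) z=65
P=[onz(T,*tp(*p),65) for p in [(150,250-40),(378,140),(440,380),(190,440)]]
P=[onz(T,*tp(*p),65) for p in [(135,205),(378,140),(440,378),(200,440)]]
print(np.round(P,1),np.mean(P,0))
```

```text
top end [ 510.  -328.5  147.6] [1.6 1.6]
band hi [ 511.1 -328.9  116.1] [1.5 1.5]
band lo [ 509.8 -328.8   84.7] [0.5 0.5]
base [ 508.8 -329.1   54.1] [1.6 1.6]
[[ 530.2 -292.2   65. ]
 [ 547.  -352.6   65. ]
 [ 487.6 -366.1   65. ]
 [ 471.7 -306.8   65. ]] [ 509.11570763 -329.44344282   65.        ]
```

The stylus stands nearly vertical at (510,-329), top at 147.6 mm, and the stand centre is (509,-329.4). I'll hold it with the jaws along the unit's x (tool yaw -63.4 deg), so it is stiff in the direction that matters in the sloping hole, and the wrist camera can see the tip and hole together. Moving above it.

```bash
python3 -m creep '[0,0.0005,0.015,0,0, 0,0.001,0.03,0,0, 0,0.0015,0.045,0,0, 0,0.0016,0.047,0,0, 0,0.0016,0.047,0,0, 0,0.0016,0.047,0,0, 0,0.0016,0.047,0,0, 0,0.0016,0.047,0,0, 0,0.0016,0.047,0,0, 0,0.0016,0.047,0,0, 0,0.0016,0.047,0,0, 0,0.0016,0.047,0,0]'
python3 -m creep '[0,0.0016,0.047,0,0, 0,0.0016,0.047,0,0, 0,0.001,0.01,0,4, 0,0,0,0,8.3, 0,0,0,0,8.5, 0,0,0,0,8.5, 0,0,0,0,8.5, 0,0,0,0,8.5, 0,0,0,0,8.5, 0,0,0,0,6.4, 0,0,0,0,0]'
```

```text
time_s: 12.9
eef_pos: [508.0, -226.5, 259.0]
orientation: [-3.141, 0.002, -0.037]
contact_force: [0.8, -0.3, 1.0]
width: 0.999
time_s: 14.0
eef_pos: [508.9, -328.5, 258.9]
orientation: [3.14, 0.002, -1.107]
contact_force: [-0.6, 0.2, 0.1]
width: 1.003
```

Run:
```python
from plant import *
import cv2,pickle
c=calibration('wrist');o=observe();im=grab_frame('wrist'); cv2.imwrite('pics/w4.png',im[:,:,::-1]); pickle.dump((c,o),open('w4.pkl','wb'))
print(o['eef_pos'],o['orientation'],c['xyz'])
```

```text
[ 508.87178957 -328.51182524  258.87509176] [ 3.14019818e+00  2.21164416e-03 -1.10657491e+00] [ 571.04586512 -299.39374571  383.42392978]
```

View pics/w4.png

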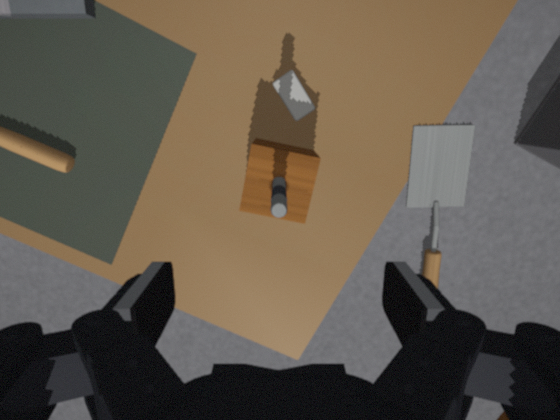

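The wrist view shows the stylus end at (279,211), the stand around (280,182), the eraser at (294,95) and the spatula at (440,165), all clear of the fingers.

Run:
```python
import pickle
from plant import *
from h import *
c,o=pickle.load(open('w4.pkl','rb'));T=calibration('top')
print(onz(c,279,211,148).round(1),onz(c,279.5,180,65).round(1),tri([(c,279,211),(T,335+368/12-.46,185+226/12-.46)]))
P=[onz(c,*p,65) for p in [(255,142),(319,156),(304,222),(241,209)]];print(np.round(P,1),np.mean(P,0))
x=np.array([np.cos(-1.1066),np.sin(-1.1066)]);y=np.array([np.sin(-1.1066),-np.cos(-1.1066)])
d=onz(c,279,211,148)[:2]-o['eef_pos'][:2];print(d@x,d@y)
```

```text
[ 508.4 -331.   148. ] [ 513.3 -329.1   65. ] (array([ 509.15606833, -330.13567999,  150.16402439]), [0.5375727628052337, 0.5375727628053627])
[[ 534.5 -293.8   65. ]
 [ 549.3 -351.2   65. ]
 [ 487.3 -368.4   65. ]
 [ 472.  -309.    65. ]] [ 510.76232854 -330.59139935   65.        ]
1.9917064765094163 1.4793561112947131
```

```bash
python3 -m creep '[0,0.0018,0,0.015,0, 0,0,0,0.03,0, 0,0,0,0.035,0, 0,0,0,0.03,0, 0,0,0,0.022,0, 0,0,0,0.014,0, 0,0,0,0.006,0, 0,0,0,0,0]'
python3 -m creep '[0.3,0,0,0,0, 0.5,0,0,0,0, 0.65,0,0,0,0, 0.75,0,0,0,0, 0.8,0,0,0,0, 0.85,0,0,0,0, 0.9,0,0,0,0, 1,0,0,0,0, 1,0,0,0,0, 1,0,0,0,0]'
python3 - <<'E'
from plant import *
import cv2,pickle
im=grab_frame('scene'); cv2.imwrite('pics/s4.png',cv2.resize(im[180:300,110:230,::-1],None,fx=4.8,fy=4.8))
E
```

```text
time_s: 14.85
eef_pos: [510.1, -329.7, 107.3]
orientation: [3.141, 0.002, -1.103]
contact_force: [-0.2, 0.1, -0.2]
width: 0.999
time_s: 15.85
eef_pos: [510.7, -329.7, 108.5]
orientation: [-3.141, 0.0, -1.104]
contact_force: [-1.5, 3.3, 5.4]
width: 0.125
```

View pics/s4.png

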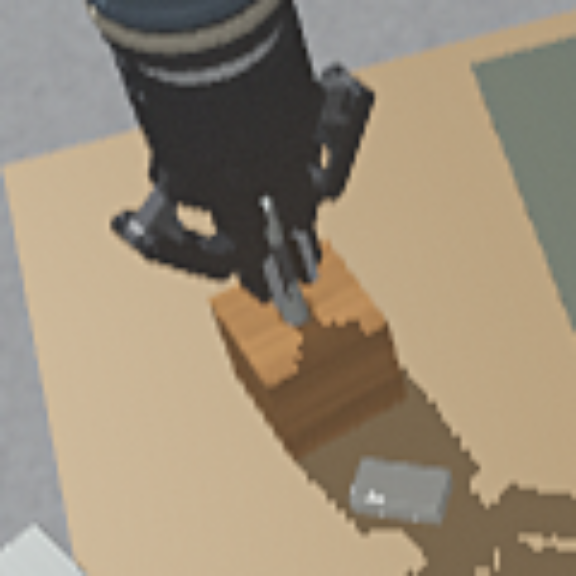

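Gripped at width 0.125 (10.6 mm). Reference TCP in the stand: (510.7,-329.7,108.5) at yaw -1.104. Lifting straight out.

```bash
python3 -m creep '[1,0,0,-0.006,0, 1,0,0,-0.012,0, 1,0,0,-0.02,0, 1,0,0,-0.025,0, 1,0,0,-0.025,0, 1,0,0,-0.025,0, 1,0,0,-0.018,0, 1,0,0,-0.01,0, 1,0,0,0,0]'
python3 - <<'E'
from plant import *
import cv2,pickle
S=calibration('scene');T=calibration('top')
im=grab_frame('scene'); cv2.imwrite('pics/s5.png',im[:,:,::-1]);cv2.imwrite('pics/s5c.png',cv2.resize(im[140:290,110:230,::-1],None,fx=4,fy=4,interpolation=cv2.INTER_CUBIC))
c=calibration('wrist');o=observe();im=grab_frame('wrist'); cv2.imwrite('pics/w5.png',im[:,:,::-1]); pickle.dump((c,o,S),open('w5.pkl','wb'))
print(o['eef_pos'])
E
```

```text
time_s: 16.8
eef_pos: [511.4, -330.5, 251.0]
orientation: [-3.14, -0.003, -1.105]
contact_force: [-0.4, -0.7, -0.4]
width: 0.122
[ 510.98258129 -330.23868437  249.67116361]
```

View pics/s5c.png

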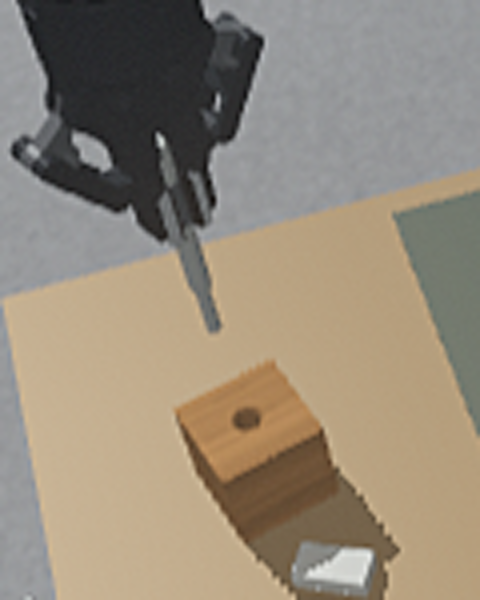

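View pics/w5.png

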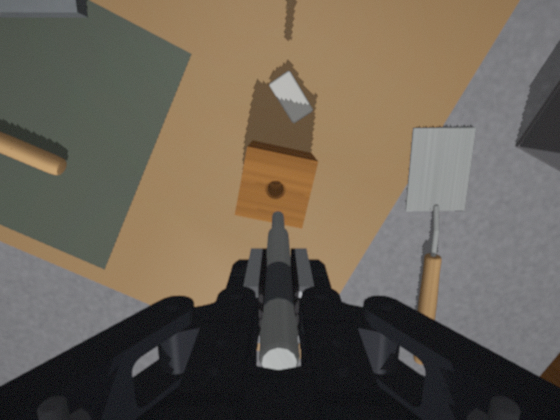

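The stylus is out of the stand and straight in the jaws. Its tip is at wrist pixel (278,214) and scene pixel (163,222), and the open stand hole is at wrist (275,189). I'll compute the tip relative to the TCP and the position of the button hole.

Run:
```python
import pickle
from h import *
c,o,S=pickle.load(open('w5.pkl','rb'))
x,e=tri([(c,278,214),(S,163.0,221.8)]);print('tip',x,e,x-o['eef_pos'])
t,_=tri([(c,281,357),(S,110+161/4,140+135/4)]);print('end',t,_)
print('tip if z-100.5',onz(c,278,214,149.2)-o['eef_pos'])
print('stand hole wrist',onz(c,275,189,65),'scene',onz(S,110+247/4-.4,140+419/4-.4,65))
# button hole on panel plane using w1 and top/scene from start, unit yaw
c1,o1=pickle.load(open('w1.pkl','rb'))
ux=np.array([-.4473,.8944,0]);ce=np.array([593.2,25.3,0])
p0=ce-30*ux+[0,0,20];n=np.cos(np.radians(35))*np.array([0,0,1])-np.sin(np.radians(35))*ux
from plant import calibration
T=calibration('top')
for nm,cc,u,v in [('w1',c1,279,111),('top',T,238.6,183),('scene',S,326.8,232.9)]:
    tt,d=ray(cc,u,v);h=tt+d*((p0-tt)@n)/(d@n);print(nm,h.round(1),'unit x,y',((h-ce)@ux).round(1),((h-ce)@np.array([-.8944,-.4473,0])).round(1))
```

```text
tip [ 511.3061722  -331.25978371  147.91236061] [0.7537085549188179, 0.7537085549187986] [   0.32359091   -1.02109934 -101.75880299]
end [ 522.42150983 -326.59623871  302.63959904] [1.1989828766502417, 1.1989828766501303]
tip if z-100.5 [   0.49852856   -1.59052176 -100.47116361]
stand hole wrist [ 508.48282076 -330.38311351   65.        ] scene [ 511.87364459 -327.97657546   65.        ]
w1 [592.9  25.7  41.4] unit x,y 0.5 0.1
top [589.1  28.   44. ] unit x,y 4.3 2.5
scene [596.7  29.8  42.7] unit x,y 2.5 -5.1
```

```bash
python3 -m creep '[1,-0.008,-0.0065,0,0, 1,-0.016,-0.013,0,0, 1,-0.025,-0.02,0,0, 1,-0.03,-0.025,0,0, 1,-0.033,-0.0275,0,0, 1,-0.033,-0.0275,0,0, 1,-0.033,-0.0275,0,0, 1,-0.033,-0.0275,0,0, 1,-0.03,-0.025,0,0, 1,-0.022,-0.018,0.01,0, 1,-0.015,-0.0115,0.02,0, 1,-0.0053,-0.0045,0.02,0]'
python3 -m creep '[1,0,0,0.015,0, 1,0,0,0,0, 1,0,0,0,0]'
python3 - <<'E'
from plant import *
import cv2,pickle
S=calibration('scene')
im=grab_frame('scene'); cv2.imwrite('pics/s6.png',im[:,:,::-1]);cv2.imwrite('pics/s6c.png',cv2.resize(im[140:290,260:390,::-1],None,fx=4,fy=4,interpolation=cv2.INTER_CUBIC))
c=calibration('wrist');o=observe();im=grab_frame('wrist'); cv2.imwrite('pics/w6.png',im[:,:,::-1]); pickle.dump((c,o,S),open('w6.pkl','wb'))
cv2.imwrite('pics/w6c.png',cv2.resize(im[120:270,180:380,::-1],None,fx=4,fy=4,interpolation=cv2.INTER_CUBIC))
print(o['eef_pos'],o['orientation'])
E
```

```text
time_s: 18.1
eef_pos: [591.7, 30.8, 197.9]
orientation: [3.141, 0.001, -1.102]
contact_force: [-0.2, 0.4, -0.8]
width: 0.122
time_s: 18.4
eef_pos: [591.5, 28.4, 184.0]
orientation: [3.14, 0.001, -1.104]
contact_force: [-0.2, 0.4, -0.4]
width: 0.124
[592.01360613  28.19010434 184.66908172] [-3.14154708e+00  1.65712955e-04 -1.10466401e+00]
```

View pics/s6c.png

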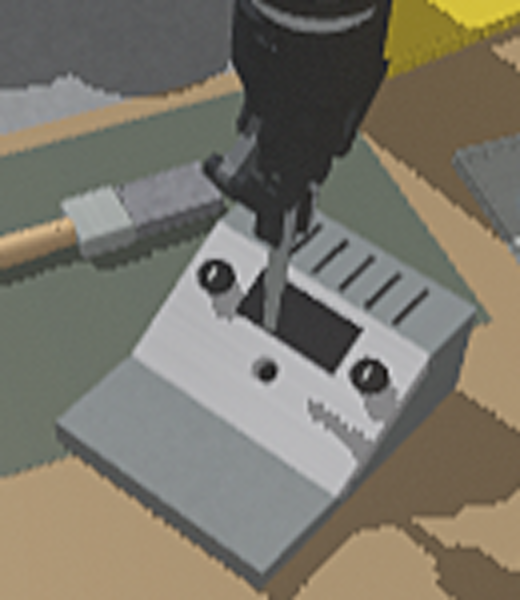

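View pics/w6c.png

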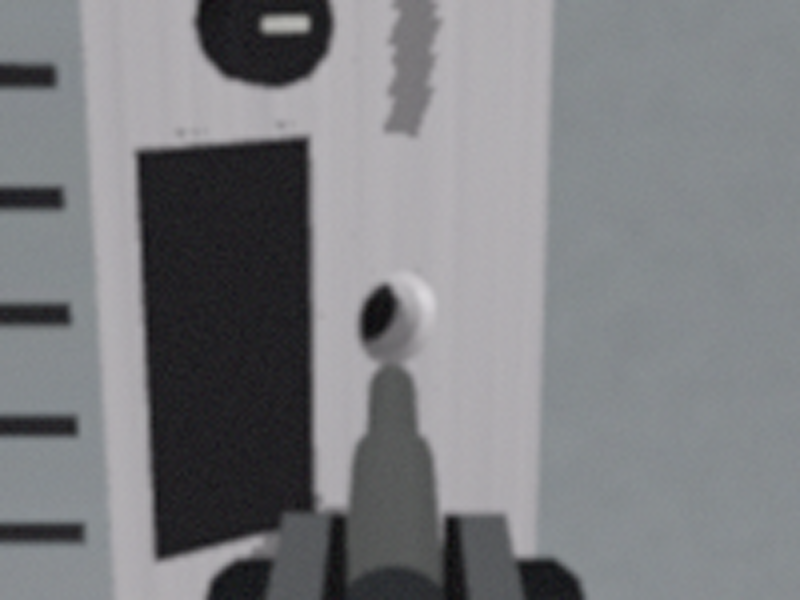

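The wrist view shows the chamfered hole mouth at about (279.2,199) and the tip at (278.2,212), so they are nearly in line. The stylus comes in vertically because the moves have no tilt. Working out the sections for a vertical 8 mm tip in the 15 mm hole (9 mm deep, 35 deg), the axis must pass 2.5 to 3.3 mm uphill (unit +x) of the mouth centre for the tip to get past the chamfer and press the face fully. I'll measure this more finely.

```bash
cat > meas.py <<'E'
import sys,pickle
from h import *
def meas(n,zs=42.,L=100.5):
    c,o,S=pickle.load(open(n+'.pkl','rb'))
    K,Rm,t=cam(c)
    yaw=o['orientation'][2];x=np.array([np.cos(yaw),np.sin(yaw),0]);y=np.array([np.sin(yaw),-np.cos(yaw),0])
    print('tool z in cam', (Rm.T@np.array([0,0,-1])).round(4),'tool x in cam',(Rm.T@x).round(4))
    return c,o,x,y
E
python3 - <<'E'
from meas import *
c,o,x,y=meas('w6')
im=cv2.imread('pics/w6.png').astype(int)
g=im.sum(2)/3
for r in (170,175,190,199,205,214,220,225,230): print(r,g[r,258:302].round().astype(int))
E
```

```text
tool z in cam [-5.000e-04 -2.702e-01  9.628e-01] tool x in cam [1.e+00 2.e-04 6.e-04]
170 [154 175 178 179 177 175 174 175 176 176 174 174 172 175 175 176 176 177
 178 177 175 173 173 176 174 173 174 173 175 174 176 176 178 178 178 177
 174 173 175 174 175 175 176 175]
175 [151 174 176 177 177 176 176 176 174 175 175 174 174 175 176 175 177 177
 177 176 174 174 174 174 174 174 172 174 175 173 176 177 177 179 177 174
 173 172 174 175 176 176 176 175]
190 [140 170 177 176 177 175 177 175 173 173 175 173 174 173 173 170 163 152
 148 162 179 185 188 192 197 201 200 194 182 176 176 177 178 178 176 175
 173 173 174 175 175 175 175 176]
199 [130 164 168 173 176 175 174 176 173 173 166 135  73  29  16  19  20  19
  22  40  75 105 116 129 142 149 160 178 190 192 187 179 176 177 176 173
 173 174 174 175 174 174 173 174]
205 [132 170 176 177 176 174 175 174 172 172 171 154 116  81  77  86  96 105
 109 109 109 109 111 115 131 144 154 163 168 174 175 176 177 177 178 174
 173 173 174 175 173 173 173 174]
214 [126 169 175 175 175 175 174 174 174 173 173 174 172 168 151 112  84  84
  86  88  86  85  85  89 110 147 169 171 172 173 174 175 176 175 175 172
 172 174 174 174 174 173 173 172]
220 [125 169 176 174 176 173 174 173 171 173 172 173 172 153 109  84  82  84
  86  87  86  85  86  84  86 111 145 168 171 174 174 175 176 175 175 173
 172 173 176 174 172 172 171 171]
225 [125 169 174 174 175 174 173 173 171 170 174 173 168 146 104  79  85  85
  88  87  88  85  85  83  83  94 132 166 172 174 175 174 174 174 173 172
 171 172 172 173 173 172 171 173]
230 [124 168 175 174 174 173 174 173 171 170 160 133  99  86  86  86  86  88
  89  89  90  89  90  89  87  86  87  93 120 154 171 175 175 174 172 173
 171 174 173 173 171 172 170 172]
```

Run:
```python
from meas import *
c,o,x,y=meas('w6')
p=o['eef_pos']
im=cv2.imread('pics/w6.png').astype(int).sum(2)/3
print('col278 rows',im[180:216,278].round().astype(int)); print('col 283',im[180:220,283].round().astype(int))
for z in (40,42,44):
    h=onz(c,278.6,198.8,z)-p; print('hole',z,(h@x).round(2),(h@y).round(2))
for r in (209.5,210.5): t=onz(c,277.6,r,p[2]-100.5)-p; print('tip far edge',(t@x).round(2),(t@y).round(2))
```

```text
tool z in cam [-5.000e-04 -2.702e-01  9.628e-01] tool x in cam [1.e+00 2.e-04 6.e-04]
col278 rows [173 173 174 175 174 173 174 175 182 186 179 158 135 108  74  53  52  55
  66  75  90 106 112 112 111 109 107 109 114 117 113 101  92  88  86  87]
col 283 [174 174 173 173 174 172 172 171 181 195 201 198 192 185 180 174 166 161
 155 149 142 137 138 139 143 144 144 145 150 161 171 175 171 159 147 135
 125 116 110 107]
hole 40 2.05 1.22
hole 42 2.04 0.71
hole 44 2.04 0.19
tip far edge 1.3 -2.8
tip far edge 1.3 -2.1
```

```bash
python3 -m creep '[1,-0.0022,-0.0005,0.005,0, 1,0,0,0.01,0, 1,0,0,0.01,0, 1,0,0,0.005,0, 1,0,0,0,0, 1,0,0,0,0]'
python3 - <<'E'
from plant import *
import cv2,pickle
S=calibration('scene')
c=calibration('wrist');o=observe();im=grab_frame('wrist'); cv2.imwrite('pics/w7.png',im[:,:,::-1]); pickle.dump((c,o,S),open('w7.pkl','wb'))
cv2.imwrite('pics/w7c.png',cv2.resize(im[150:250,220:340,::-1],None,fx=6,fy=6,interpolation=cv2.INTER_CUBIC))
print(o['eef_pos'],o['orientation'])
g=im.astype(int).sum(2)/3
for r in (188,192,196,200,204,208,212,216,220): print(r,g[r,258:302].round().astype(int))
E
```

```text
time_s: 19.1
eef_pos: [591.5, 30.2, 154.2]
orientation: [3.141, 0.0, -1.105]
contact_force: [-0.4, -0.9, 0.3]
width: 0.125
[591.45425473  30.18520283 154.17317505] [ 3.14127472e+00  2.59163532e-04 -1.10467897e+00]
188 [126 171 177 178 179 178 176 177 176 176 176 177 175 175 172 169 157 132
 121 121 122 122 119 121 119 121 133 150 162 172 174 174 175 176 175 178
 178 178 179 176 174 174 173 175]
192 [126 170 177 177 179 177 176 177 176 176 176 176 175 174 174 167 154 143
 127 122 123 122 123 120 117 120 124 149 170 177 175 173 176 175 176 178
 178 178 180 178 174 174 175 176]
196 [125 170 176 177 179 177 175 176 176 175 176 177 174 175 173 167 148 128
 123 122 121 122 122 119 119 145 168 175 172 173 173 175 174 176 177 178
 178 178 179 176 174 174 175 175]
200 [126 170 177 177 179 178 177 177 176 174 174 175 176 174 160 135 126 121
 115 108  98 116 146 168 183 189 193 196 201 202 198 192 184 175 177 178
 178 179 178 175 173 173 175 174]
204 [123 168 177 176 177 177 176 177 176 174 174 176 175 174 170 148  98  58
  33  30  31  29  42  87 137 169 176 175 178 190 207 214 216 207 190 179
 177 177 177 176 175 173 175 175]
208 [105 154 173 177 178 176 176 175 175 174 175 175 172 152 106  49  17  22
  20  17  20  22  33  64  95 117 135 156 159 163 177 194 202 203 197 181
 176 178 177 176 174 173 174 174]
212 [105 154 173 176 177 178 175 176 175 174 175 173 164 122  60  45  68  79
  84  85  86  87  88  97 107 114 121 127 133 146 166 181 186 186 182 177
 177 176 177 175 174 173 175 175]
216 [108 154 173 178 179 177 174 176 175 175 174 174 165 137  97  84  82  88
  88  87  87  88  88  85  84  93 109 118 137 155 163 167 172 173 175 177
 176 177 176 175 173 173 174 174]
220 [107 155 173 174 176 177 174 175 174 173 172 175 173 157 113  82  85  85
  87  88  89  85  88  86  83  94 117 135 145 156 165 171 172 175 177 176
 178 178 176 175 173 171 174 174]
```

View pics/w7c.png

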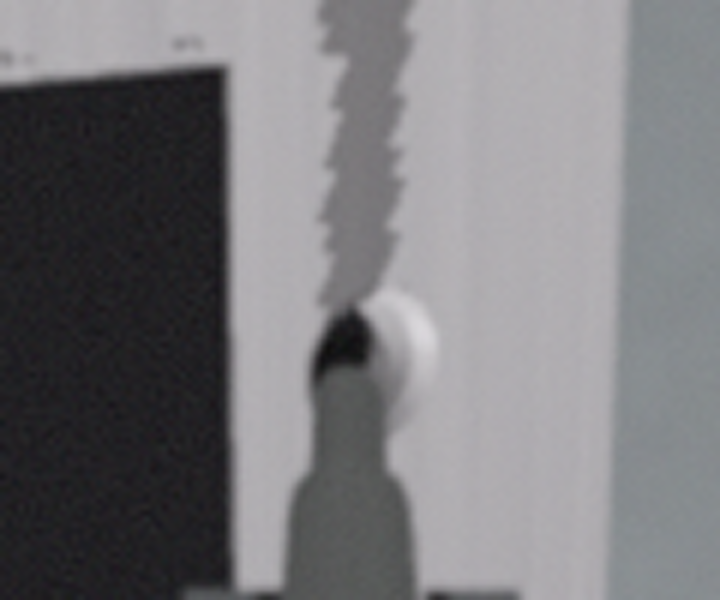

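The axis is now about 3.0 mm uphill of the mouth centre (mouth 281.75 px, tip 277.5 px), inside the window. Checking the cross direction before pushing in.

Run:
```python
from meas import *
c,o,x,y=meas('w7')
p=o['eef_pos']
for z in (40,42,44):
    h=onz(c,281.75,210,z)-p; print('hole',z,(h@x).round(2),(h@y).round(2))
for L in (100.5,102):
  t=onz(c,277.6,211,p[2]-L)-p; print('tip near edge',(t@x).round(2),(t@y+4).round(2))
# hole height by parallax w6/w7
c6,o6,x6,y6=meas('w6'); print(tri([(c6,278.6,198.9),(c,281.75,210)]))
```

```text
tool z in cam [-4.000e-04 -2.705e-01  9.627e-01] tool x in cam [1.e+00 2.e-04 5.e-04]
hole 40 4.22 1.58
hole 42 4.19 1.0
hole 44 4.17 0.41
tip near edge 1.29 2.27
tip near edge 1.28 2.72
tool z in cam [-5.000e-04 -2.702e-01  9.628e-01] tool x in cam [1.e+00 2.e-04 6.e-04]
(array([591.32049584,  25.45908541,  37.82904196]), [0.08159647563452604, 0.08159647563449873])
```

```bash
python3 -m creep '[1,0,-0.0007,0.003,0, 1,0,0,0.004,0, 1,0,0,0.003,0, 1,0,0,0,0, 1,0,0,0,0]'
python3 - <<'E'
from plant import *
import cv2,pickle
S=calibration('scene')
c=calibration('wrist');o=observe();im=grab_frame('wrist'); cv2.imwrite('pics/w8.png',im[:,:,::-1]); pickle.dump((c,o,S),open('w8.pkl','wb'))
cv2.imwrite('pics/w8c.png',cv2.resize(im[150:250,220:340,::-1],None,fx=6,fy=6,interpolation=cv2.INTER_CUBIC))
im=grab_frame('scene');cv2.imwrite('pics/s8c.png',cv2.resize(im[160:260,280:370,::-1],None,fx=6,fy=6,interpolation=cv2.INTER_CUBIC))
print(o['eef_pos'],o['contact_force'])
E
```

```text
time_s: 19.65
eef_pos: [592.0, 30.4, 144.2]
orientation: [3.141, 0.0, -1.105]
contact_force: [0.4, 0.1, -0.9]
width: 0.12
[592.04678168  30.43840183 144.15898809] [ 0.44104063  0.05073151 -0.91086091]
```

View pics/w8c.png

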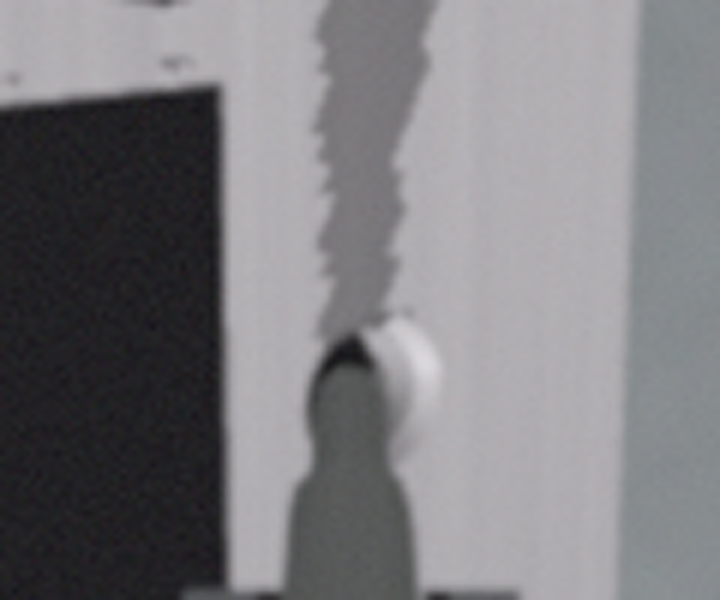

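View pics/s8c.png

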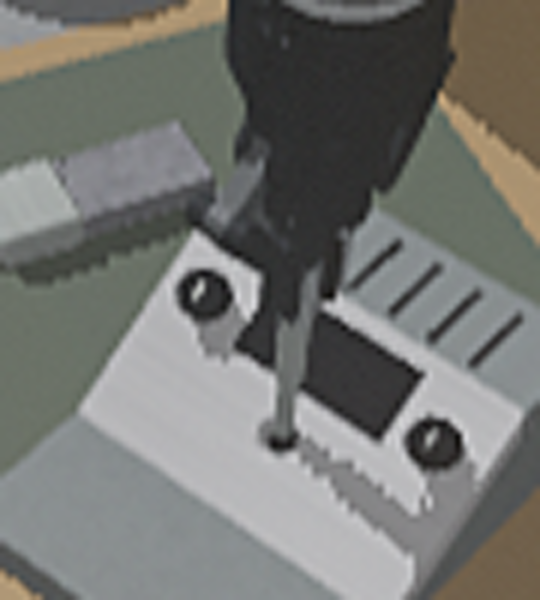

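The tip is centred at the hole mouth and entering it, in both views. I'll continue down in small steps watching the force, with a 0.5 mm trim in tool y.

```bash
python3 -m creep '[1,0,-0.0005,0.001,0, 1,0,0,0.002,0, 1,0,0,0.002,0, 1,0,0,0,0]'
python3 -m creep '[1,0,0,0.001,0, 1,0,0,0.001,0, 1,0,0,0,0]'
python3 -m creep '[1,0,0,0.001,0, 1,0,0,0,0]'
```

```text
time_s: 20.15
eef_pos: [592.5, 30.7, 139.0]
orientation: [3.141, 0.0, -1.105]
contact_force: [0.9, -0.7, -1.4]
width: 0.119
time_s: 20.45
eef_pos: [592.6, 30.8, 137.2]
orientation: [3.141, 0.0, -1.105]
contact_force: [0.1, -1.0, -0.9]
width: 0.122
time_s: 20.65
eef_pos: [592.6, 30.8, 136.2]
orientation: [3.142, 0.0, -1.105]
contact_force: [-0.0, -1.8, -0.6]
width: 0.126
```

```bash
python3 -m creep '[1,0,0,0.001,0, 1,0,0,0,0]'
python3 -m creep '[1,0,0,0.001,0, 1,0,0,0,0]'
python3 -m creep '[1,0,0,0.001,0, 1,0,0,0,0]'
```

```text
time_s: 20.85
eef_pos: [592.6, 30.8, 135.3]
orientation: [-3.141, 0.0, -1.105]
contact_force: [0.3, -0.7, -0.0]
width: 0.127
time_s: 21.05
eef_pos: [592.7, 30.8, 134.4]
orientation: [-3.141, -0.0, -1.105]
contact_force: [0.4, -0.9, 1.4]
width: 0.121
time_s: 21.25
eef_pos: [592.7, 30.7, 133.4]
orientation: [-3.141, -0.0, -1.105]
contact_force: [1.0, -0.7, 2.3]
width: 0.125
```

```bash
python3 -m creep '[1,0,0,0.001,0, 1,0,0,0,0]'
python3 -m creep '[1,0,0,0.001,0, 1,0,0,0,0]'
python3 -m creep '[1,0,0,0.0007,0, 1,0,0,0,0]'
```

```text
time_s: 21.45
eef_pos: [592.7, 30.8, 132.3]
orientation: [-3.141, -0.0, -1.105]
contact_force: [0.8, -0.6, 3.1]
width: 0.124
time_s: 21.65
eef_pos: [592.7, 30.8, 131.4]
orientation: [-3.141, -0.0, -1.105]
contact_force: [1.4, -1.1, 3.2]
width: 0.121
time_s: 21.85
eef_pos: [592.7, 30.8, 130.7]
orientation: [-3.141, -0.0, -1.105]
contact_force: [0.6, -0.8, 5.5]
width: 0.125
```

```bash
python3 -m creep '[1,0,0,0.0005,0, 1,0,0,0,0]'
python3 -m creep '[1,0,0,0.0005,0, 1,0,0,0,0]'
python3 -m creep '[1,0,0,0.0005,0, 1,0,0,0,0]'
```

```text
time_s: 22.05
eef_pos: [592.7, 30.8, 130.3]
orientation: [-3.141, -0.0, -1.105]
contact_force: [0.0, -1.2, 5.6]
width: 0.124
time_s: 22.25
eef_pos: [592.7, 30.8, 130.0]
orientation: [-3.141, 0.0, -1.105]
contact_force: [-1.3, -0.4, 8.0]
width: 0.123
time_s: 22.45
eef_pos: [592.8, 30.8, 129.8]
orientation: [-3.141, -0.0, -1.105]
contact_force: [-0.8, -0.9, 9.9]
width: 0.121
```

Force ramped like a spring from z≈135.5 and stiffens sharply at about 130.2 (≈4.9 mm vertical, which is 4 mm along the hole). That looks like the bottom stop. I'll press a little more and hold.

```bash
python3 -m creep '[1,0,0,0.0005,0, 1,0,0,0.0005,0, 1,0,0,0,0, 1,0,0,0,0, 1,0,0,0,0, 1,0,0,0,0]'
python3 - <<'E'
from plant import *
import cv2,pickle
S=calibration('scene')
c=calibration('wrist');o=observe();im=grab_frame('wrist'); cv2.imwrite('pics/w9.png',im[:,:,::-1]); pickle.dump((c,o,S),open('w9.pkl','wb'))
cv2.imwrite('pics/w9c.png',cv2.resize(im[150:250,220:340,::-1],None,fx=6,fy=6,interpolation=cv2.INTER_CUBIC))
E
python3 -m creep '[1,0,0,0,0, 1,0,0,0,0, 1,0,0,0,0, 1,0,0,0,0, 1,0,0,0,0, 1,0,0,0,0, 1,0,0,0,0]'
```

```text
time_s: 23.05
eef_pos: [593.0, 30.9, 129.5]
orientation: [-3.14, -0.0, -1.105]
contact_force: [-1.9, -0.9, 14.6]
width: 0.127
time_s: 23.8
eef_pos: [593.0, 30.9, 129.5]
orientation: [-3.14, -0.0, -1.105]
contact_force: [-2.9, -1.0, 14.7]
width: 0.123
```

View pics/w9c.png

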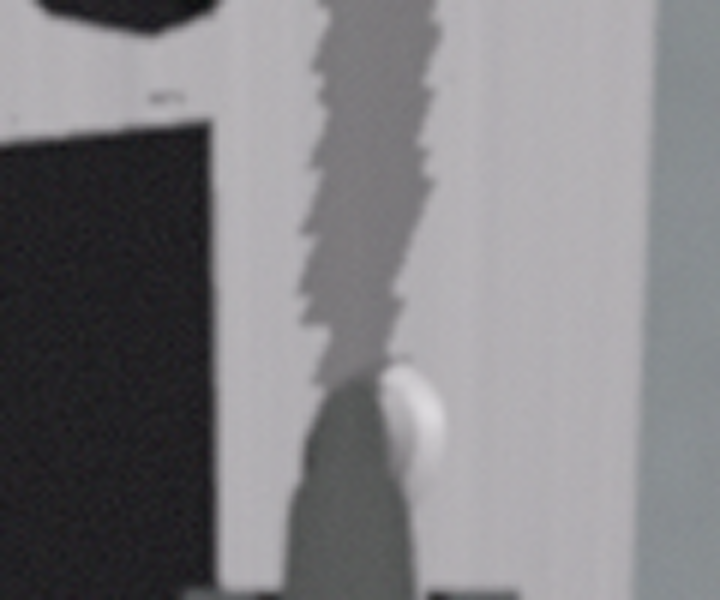

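```bash
python3 -m creep '[1,0,0,0.0005,0, 1,0,0,0.0005,0, 1,0,0,0,0]'
python3 -m creep '[1,-0.0003,0,0.0005,0, 1,-0.0003,0,0,0, 1,0,0,0,0]'
python3 -m creep '[1,0,0,0,0, 1,0,0,0,0, 1,0,0,0,0, 1,0,0,0,0, 1,0,0,0,0, 1,0,0,0,0, 1,0,0,0,0]'
```

```text
time_s: 24.1
eef_pos: [593.3, 30.9, 129.3]
orientation: [-3.139, -0.001, -1.105]
contact_force: [-3.0, 1.0, 20.4]
width: 0.124
time_s: 24.4
eef_pos: [593.3, 31.2, 129.2]
orientation: [-3.138, -0.002, -1.105]
contact_force: [-1.7, -1.0, 23.5]
width: 0.124
time_s: 25.1
eef_pos: [593.2, 31.2, 129.1]
orientation: [-3.138, -0.002, -1.105]
contact_force: [-2.9, -1.3, 23.4]
width: 0.128
```

```bash
python3 - <<'E'
from plant import *
import numpy as np
for i in range(2):
    o=observe(); yaw=o['orientation'][2]
    x=np.array([np.cos(yaw),np.sin(yaw),0]);y=np.array([np.sin(yaw),-np.cos(yaw),0])
    print(o['contact_force'],o['moment'],'F tool x,y',o['contact_force']@x,o['contact_force']@y,'M',o['moment']@x,o['moment']@y)
E
python3 -m creep '[1,0,0,0,0, 1,0,0,0,0]'
python3 - <<'E'
from plant import *
import numpy as np,cv2
o=observe(); yaw=o['orientation'][2]
x=np.array([np.cos(yaw),np.sin(yaw),0]);y=np.array([np.sin(yaw),-np.cos(yaw),0])
print('F tool x,y',o['contact_force']@x,o['contact_force']@y,'M',o['moment']@x,o['moment']@y)
im=grab_frame('scene');cv2.imwrite('pics/s9c.png',cv2.resize(im[160:260,280:370,::-1],None,fx=6,fy=6,interpolation=cv2.INTER_CUBIC))
E
```

```text
[-2.89506816 -1.3064547  23.38091581] [-0.43219035  0.96704064 -0.01034545] F tool x,y -0.13389920736159677 3.1733758916269346 M -1.0581141207780633 -0.048483044279494125
[-2.89506816 -1.3064547  23.38091581] [-0.43219035  0.96704064 -0.01034545] F tool x,y -0.13389920736159677 3.1733758916269346 M -1.0581141207780633 -0.048483044279494125
time_s: 25.3
eef_pos: [593.3, 31.2, 129.2]
orientation: [-3.138, -0.002, -1.105]
contact_force: [-3.4, -1.6, 22.5]
width: 0.123
F tool x,y -0.07987926010252593 3.7557618486391435 M -1.1071811041780804 -0.049759406742915784
```

View pics/s9c.png

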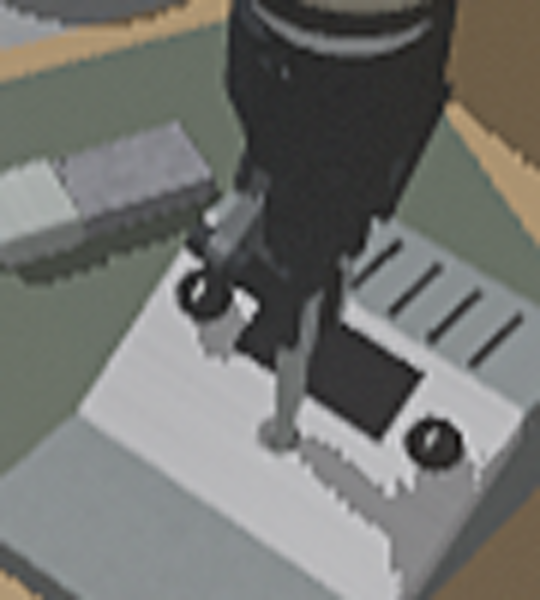

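The moment about the hole's cross axis is about 0, and the 23 N is purely vertical, so the tip is not wedged between the walls but resting on the bottomed button. It has been held for about 3 s. Withdrawing straight up and looking at the hole and the stylus.

```bash
python3 -m creep '[1,0.0006,0,-0.0015,0, 1,0,0,-0.003,0, 1,0,0,-0.005,0, 1,0,0,-0.01,0, 1,0,0,-0.015,0, 1,0,0,-0.02,0, 1,0,0,-0.025,0, 1,0,0,-0.025,0, 1,0,0,-0.015,0, 1,0,0,0,0, 1,0,0,0,0]'
python3 - <<'E'
from plant import *
import cv2,pickle
S=calibration('scene')
c=calibration('wrist');o=observe();im=grab_frame('wrist'); cv2.imwrite('pics/w10.png',im[:,:,::-1]); pickle.dump((c,o,S),open('w10.pkl','wb'))
print(o['eef_pos'],o['orientation'])
E
```

```text
time_s: 26.45
eef_pos: [592.3, 30.9, 245.7]
orientation: [3.141, 0.001, -1.104]
contact_force: [-0.3, -0.2, -0.2]
width: 0.122
[592.32789845  30.91604783 245.72337436] [ 3.14123215e+00  6.61079659e-04 -1.10448511e+00]
```

View pics/w10.png

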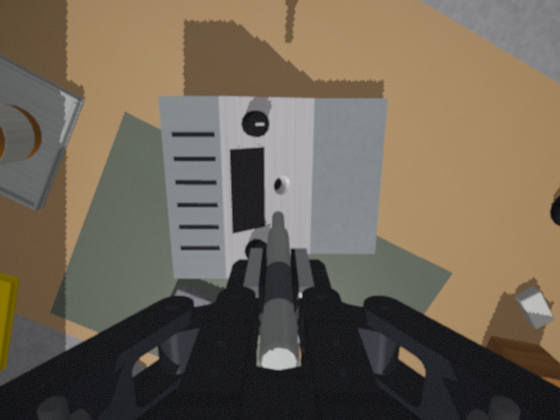

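The stylus sits in the jaws exactly as before (tip 278,213; end 281,357), and the hole is visible at (281,185). Carrying it back over the stand.

```bash
python3 -m creep '[1,0.008,0.0065,0,0, 1,0.016,0.013,0,0, 1,0.025,0.02,0,0, 1,0.03,0.025,0,0, 1,0.033,0.0275,0,0, 1,0.033,0.0275,0,0, 1,0.033,0.0275,0,0, 1,0.033,0.0275,0,0, 1,0.03,0.025,0,0, 1,0.022,0.018,0,0, 1,0.015,0.0115,0,0, 1,0.0073,0.006,0,0]'
python3 -m creep '[1,0,0,-0.004,0, 1,0,0,0,0, 1,0,0,0,0]'
python3 - <<'E'
from plant import *
import cv2,pickle
S=calibration('scene')
c=calibration('wrist');o=observe();im=grab_frame('wrist'); cv2.imwrite('pics/w11.png',im[:,:,::-1]); pickle.dump((c,o,S),open('w11.pkl','wb'))
yaw=o['orientation'][2]
import numpy as np
x=np.array([np.cos(yaw),np.sin(yaw)]);y=np.array([np.sin(yaw),-np.cos(yaw)])
d=np.array([510.7,-329.7])-o['eef_pos'][:2]
print(o['eef_pos'],o['orientation'],d@x,d@y)
w=cv2.imread('pics/w6.png')[180:225,255:305];w2=cv2.imread('pics/w10.png')[165:210,255:305]
cv2.imwrite('pics/hole_cmp.png',cv2.resize(np.hstack([w,w2]),None,fx=7,fy=7,interpolation=cv2.INTER_CUBIC))
E
```

```text
time_s: 27.7
eef_pos: [510.0, -331.3, 245.3]
orientation: [3.141, 0.001, -1.106]
contact_force: [0.2, -0.2, 0.1]
width: 0.122
time_s: 28.0
eef_pos: [511.4, -328.6, 250.4]
orientation: [-3.141, -0.0, -1.103]
contact_force: [-0.3, 0.6, -0.2]
width: 0.123
[ 511.37665147 -328.60490238  250.37056001] [-3.14120342e+00 -2.94838077e-05 -1.10321167e+00] 0.6725612090659675 1.0976144233088716
```

View pics/w11.png

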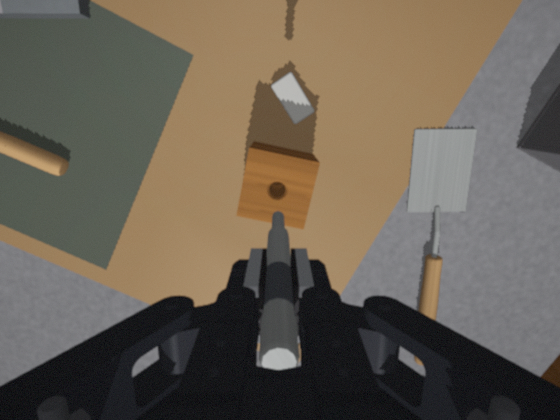

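View pics/hole_cmp.png

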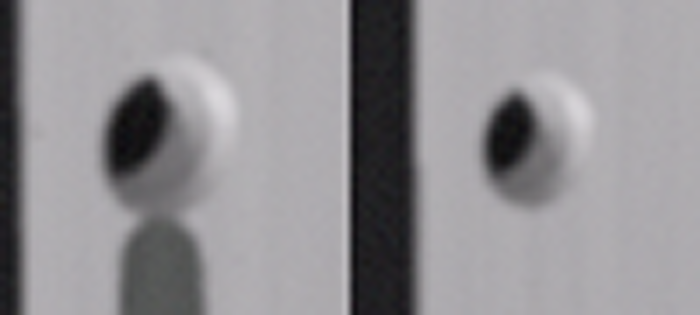

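The before/after crops show the same black face at the same depth, so the button has sprung back. Now I'll align the tip with the stand hole at (277,190).

Run:
```python
from meas import *
for n in ('w5','w11'):
    c,o,S=pickle.load(open(n+'.pkl','rb')); p=o['eef_pos']
    yaw=o['orientation'][2];x=np.array([np.cos(yaw),np.sin(yaw),0]);y=np.array([np.sin(yaw),-np.cos(yaw),0])
    im=cv2.imread(f'pics/{n}.png')[160:215,245:305].astype(int)
    m=(im[:,:,2]<85).astype(np.uint8); k,l,s,ce=cv2.connectedComponentsWithStats(m)
    for i in range(1,k):
        if 40<s[i,4]<400: 
            u=ce[i]+[245,160]; h=onz(c,*u,65)-p; print(n,s[i],u.round(2),'tool',(h@x).round(2),(h@y).round(2),'world',(h+p).round(1))
    for r in (216,220): print(np.round(cv2.imread(f'pics/{n}.png')[r,265:292].astype(int).sum(1)/3).astype(int))
```

```text
w5 [ 23  22  15  15 158] [274.96 188.92] tool -1.03 2.23 world [ 508.5 -330.3   65. ]
[107 106 108 106 107 108 101  88  75  74  76  78  78  78  79  76  76  78
  89 100 103 103 106 104 106 107 105]
[118 115 112 113 111 109 101  82  74  74  78  78  76  77  76  76  76  75
  81  98 106 108 108 105 108 106 107]
w11 [ 25  23  15  15 154] [276.69 190.12] tool 0.36 3.55 world [ 508.4 -330.5   65. ]
[105 105 106 105 105 107 102  90  75  74  76  76  79  80  79  76  74  76
  84  95 104 105 105 105 108 109 109]
[114 113 111 109 110 109 102  86  76  76  75  78  76  76  74  78  76  79
  83  96 105 106 105 105 107 106 104]
```

```bash
python3 -m creep '[1,-0.0008,0.0016,0.01,0, 1,0,0,0.02,0, 1,0,0,0.02,0, 1,0,0,0.015,0, 1,0,0,0.007,0, 1,0,0,0.003,0, 1,0,0,0,0, 1,0,0,0,0]'
python3 - <<'E'
from plant import *
import cv2,pickle
S=calibration('scene')
c=calibration('wrist');o=observe();im=grab_frame('wrist'); cv2.imwrite('pics/w12.png',im[:,:,::-1]); pickle.dump((c,o,S),open('w12.pkl','wb'))
cv2.imwrite('pics/w12c.png',cv2.resize(im[150:250,220:340,::-1],None,fx=6,fy=6,interpolation=cv2.INTER_CUBIC))
im=grab_frame('scene');cv2.imwrite('pics/s12c.png',cv2.resize(im[180:280,125:225,::-1],None,fx=5.5,fy=5.5,interpolation=cv2.INTER_CUBIC))
print(o['eef_pos'],o['orientation'])
E
```

```text
time_s: 28.85
eef_pos: [509.4, -329.8, 175.8]
orientation: [-3.141, -0.001, -1.104]
contact_force: [1.1, 0.2, -0.3]
width: 0.119
[ 509.43505887 -329.84532825  175.7623221 ] [-3.14102410e+00 -8.32437885e-04 -1.10449681e+00]
```

View pics/w12c.png

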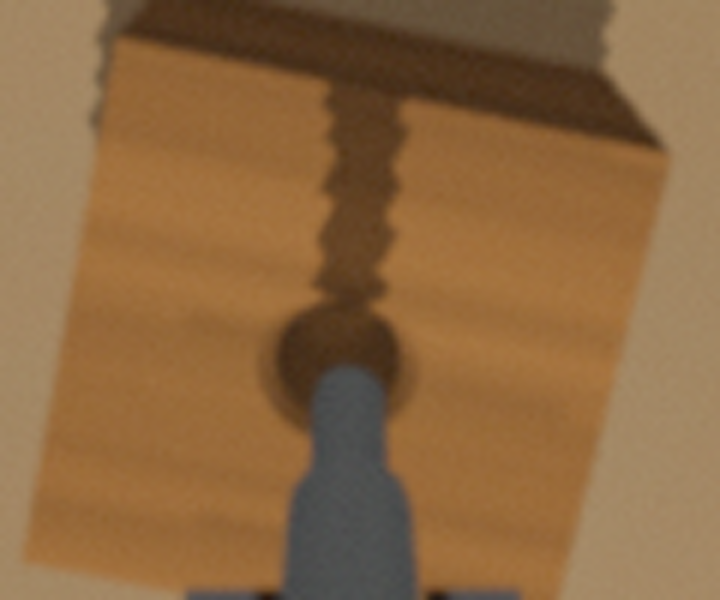

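View pics/s12c.png

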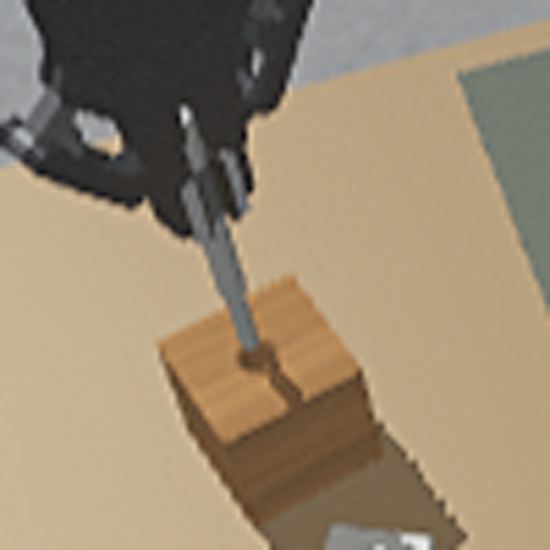

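The tip at crop x≈348 is about 1 mm right of the hole centre (x≈337) and slightly near in y. I'll trim by -1.0/-0.8 mm, re-check, then insert.

```bash
python3 -m creep '[1,-0.0005,-0.0004,0.002,0, 1,-0.0005,-0.0004,0.002,0, 1,0,0,0,0, 1,0,0,0,0]'
python3 - <<'E'
from plant import *
import cv2,pickle
c=calibration('wrist');o=observe();im=grab_frame('wrist'); cv2.imwrite('pics/w13.png',im[:,:,::-1])
cv2.imwrite('pics/w13c.png',cv2.resize(im[150:250,220:340,::-1],None,fx=6,fy=6,interpolation=cv2.INTER_CUBIC))
print(o['eef_pos'],o['orientation'])
E
```

```text
time_s: 29.35
eef_pos: [509.3, -328.4, 171.0]
orientation: [3.142, 0.0, -1.105]
contact_force: [0.0, 0.4, -0.1]
width: 0.124
[ 509.31988542 -328.41259435  171.02420208] [ 3.14152805e+00  2.34025754e-04 -1.10457400e+00]
```

View pics/w13c.png

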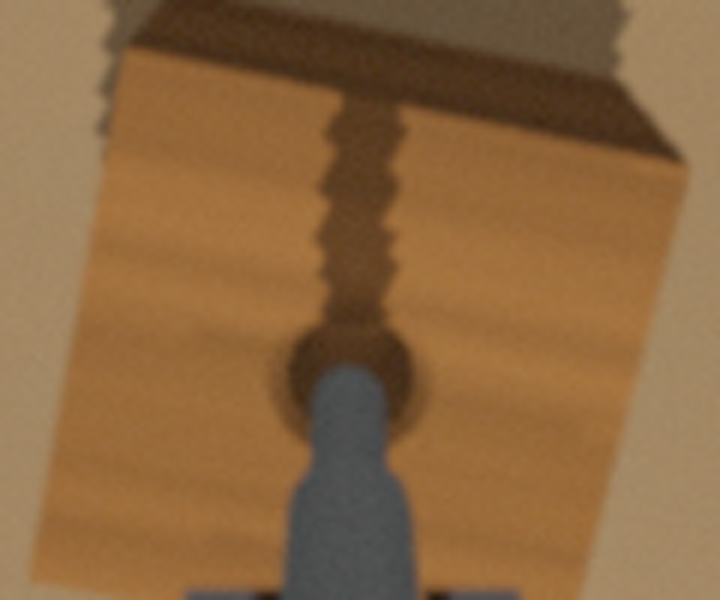

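Now centred (hole 350, tip 349 in the crop). Inserting with force checks.

```bash
python3 -m creep '[1,0,0,0.004,0, 1,0,0,0.005,0, 1,0,0,0.005,0, 1,0,0,0.004,0, 1,0,0,0.002,0, 1,0,0,0,0]'
python3 -m creep '[1,0,0,0.005,0, 1,0,0,0.005,0, 1,0,0,0.003,0, 1,0,0,0,0]'
```

```text
time_s: 30.0
eef_pos: [509.2, -328.4, 150.6]
orientation: [3.141, 0.001, -1.105]
contact_force: [-0.5, 0.3, -0.5]
width: 0.121
time_s: 30.4
eef_pos: [509.1, -328.3, 137.4]
orientation: [3.141, 0.001, -1.105]
contact_force: [-0.2, 1.1, -0.3]
width: 0.125
```

```bash
python3 -m creep '[1,0,0,0.004,0, 1,0,0,0.004,0, 1,0,0,0.004,0, 1,0,0,0,0]'
python3 -m creep '[1,0,0,0.004,0, 1,0,0,0.004,0, 1,0,0,0.002,0, 1,0,0,0,0]'
```

```text
time_s: 30.8
eef_pos: [509.0, -328.3, 125.4]
orientation: [3.141, 0.001, -1.105]
contact_force: [0.2, -0.1, -1.1]
width: 0.123
time_s: 31.2
eef_pos: [509.2, -328.3, 115.6]
orientation: [3.141, 0.001, -1.105]
contact_force: [0.0, 0.2, -1.5]
width: 0.124
```

```bash
python3 -m creep '[1,0,0,0.002,0, 1,0,0,0.002,0, 1,0,0,0.001,0, 1,0,0,0,0]'
python3 -m creep '[1,0,0,0.001,0, 1,0,0,0,0]'
python3 -m creep '[1,0,0,0.001,0, 1,0,0,0,0]'
```

```text
time_s: 31.6
eef_pos: [509.3, -328.4, 110.9]
orientation: [3.141, 0.0, -1.105]
contact_force: [-0.1, -0.3, -1.0]
width: 0.126
time_s: 31.8
eef_pos: [509.3, -328.4, 110.0]
orientation: [3.142, 0.0, -1.105]
contact_force: [-0.6, -0.4, -0.0]
width: 0.127
time_s: 32.0
eef_pos: [509.4, -328.5, 109.0]
orientation: [-3.142, 0.0, -1.105]
contact_force: [-0.9, 0.2, -0.8]
width: 0.124
```

```bash
python3 -m creep '[1,0,0,0.001,0, 1,0,0,0,0]'
python3 -m creep '[1,0,0,0.001,0, 1,0,0,0,0]'
```

```text
time_s: 32.2
eef_pos: [509.5, -328.6, 108.5]
orientation: [-3.141, -0.001, -1.105]
contact_force: [-0.1, 0.7, 3.2]
width: 0.122
time_s: 32.4
eef_pos: [509.8, -328.7, 108.4]
orientation: [-3.141, -0.001, -1.105]
contact_force: [-1.7, 0.9, 10.4]
width: 0.124
```

The stylus is on the stand's floor at z≈108.5, the same as when it was taken. Releasing and going up.

```bash
python3 -m creep '[1,0,0,-0.0012,0, 0.85,0,0,0,0, 0.8,0,0,0,0, 0.7,0,0,0,0, 0.5,0,0,0,0, 0.2,0,0,0,0, 0,0,0,0,0, 0,0,0,0,0, 0,0,0,0,0]'
python3 -m creep '[0,0,0,-0.01,0, 0,0,0,-0.02,0, 0,0,0,-0.03,0, 0,0,0,-0.04,0, 0,0,0,-0.04,0, 0,0,0,-0.03,0, 0,0,0,-0.01,0, 0,0,0,0,0, 0,0,0,0,0]'
python3 - <<'E'
from plant import *
import cv2
im=grab_frame('wrist'); cv2.imwrite('pics/w14.png',im[:,:,::-1])
im=grab_frame('scene'); cv2.imwrite('pics/s14.png',im[:,:,::-1]);cv2.imwrite('pics/s14c.png',cv2.resize(im[190:290,125:225,::-1],None,fx=5.5,fy=5.5,interpolation=cv2.INTER_CUBIC))
E
```

```text
time_s: 33.3
eef_pos: [509.4, -328.5, 108.3]
orientation: [-3.142, 0.0, -1.105]
contact_force: [-0.3, 0.5, 0.4]
width: 0.999
time_s: 34.2
eef_pos: [509.1, -328.3, 287.4]
orientation: [3.141, 0.001, -1.105]
contact_force: [-0.1, 0.1, 0.1]
width: 1.003
```

View pics/s14.png

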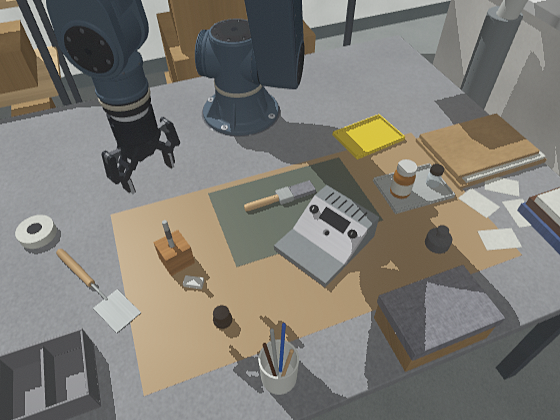

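View pics/s14c.png

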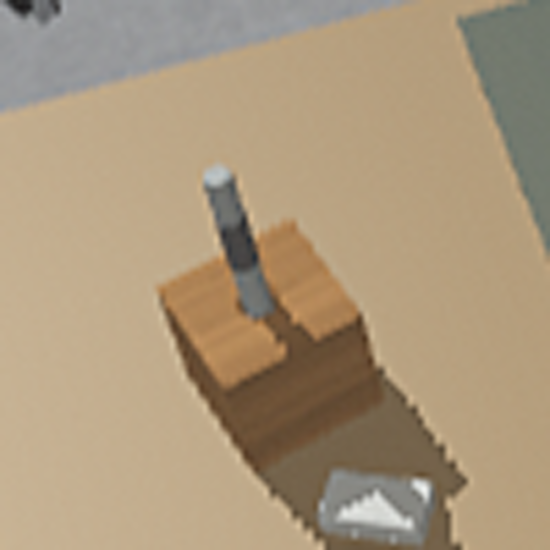

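View pics/w14.png

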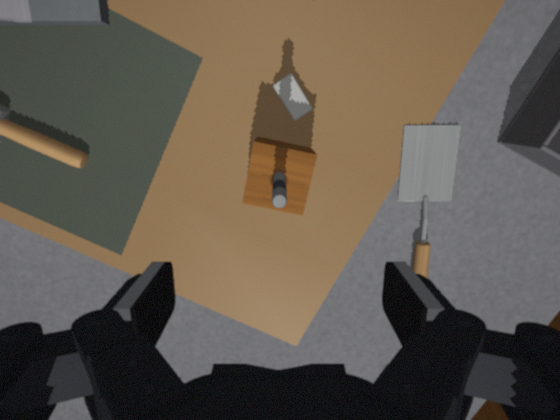

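All checks agree:
- **Stylus:** upright in its stand at scene (168,236).
- **Jar:** upright in the steel tray at (404,180).
- **Button:** hole open again.
- **Bystanders and arm:** bystanders where they were, and the arm clear at z≈287.

Handing in.

Run:
```python
from plant import *
print(observe()['time_s'],finish_job())
```

```text
the job is handed in; nothing more can be done
34.3 None
```

I handed the job in at 34.3 s: the jar is in the steel tray, the button was pressed and held, and the stylus is back in its stand. No verdict was reported.

- **Jar:** lifted off the ledge and released upright in the steel tray, in the −y half. The last picture shows it standing there with the bottle undisturbed.
- **Button:**
  - **Angle of the push:** the moves allow no tilt, so the stylus went in vertically, not square to the panel. I aimed it about 3 mm uphill of the hole centre so the tip cleared the chamfer.
  - **Full travel:** the button's position cannot be read, so full travel is inferred. The force rose like a spring over about 4.9 mm vertical, which is about 4 mm along the hole. It then met a hard stop, and I held it at 10–23 N for about 3 s. The sideways moment was near zero, so the tip was not wedged.
  - **Release:** afterwards the button face looked as it did before the press.
- **Stylus:** put back on the stand's floor at the same height it was taken from (TCP about 108.5 mm), released and standing upright.
- **Everything else:** in the final pictures the bystanders show no visible movement and the robot touches nothing.
- **Disagreements:** height estimates for the hole mouth ran from 38 to 44 mm between views, and TCP readings wandered by about 1 mm between moves. I settled both by aligning tip and hole in the same wrist picture.

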